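# Ready the mixer collars for oiling and open the oil bottle

### The arm

A 7-joint arm with a two-finger parallel gripper is mounted at the origin on the work surface. World frame = base frame: x ahead of the robot, y to its left, z up, the work surface at z = 0. Lengths are in m, angles in rad, forces in N, time in s.
With the tool pointing down it reaches from about 0.4 to 0.85 m from the base axis. Payload 4.5 kg.
Tool frame: the origin (TCP) lies midway between the tips of the shut fingers; the grasp point (between the pads) lies 19 mm behind it (r.hold_point_z is the distance from the TCP to the grasp point, in m); z points along the fingers, y is the direction in which the jaws open and shut (so a half turn about z gives the same grasp; the last joint's range is limited). The gripper opens to 88 mm and grips with 3 to 60 N. Pads are 18 mm wide; open, the fingers measure 123 mm over their backs; the gripper's body (75 mm by 187 mm) begins 45 mm behind the grasp point.
Start: joints at [1.27, 0.689, -0.195, 1.565, 0.157, 0.902, -0.215], TCP at [0.205, -0.59, 0.239] pointing down, gripper open.
Joint ranges: [-3.01, 3.01], [-0.46, 2.08], [-1.47, 1.51], [0.13, 2.56], [-1, 4.14], [0.04, 2.09], [-2.66, 2.66]. Speed limits (rad/s): [2.57, 2.57, 3.14, 3.14, 3.14, 3.14, 3.14].

### API

Orientations are given as a unit quaternion [x, y, z, w].
In Python, from plant import r gives the robot as it stands. The module is installed in compiled form; this text tells all that it offers.
- The arm moves only by the tool move_arm, never from a script. Its arguments are lists of equal length, an entry for each row: "turn": the turn, a rotation vector about the tool's x, y, z in units of 2 pi rad (1.0 is 2 pi rad), a list of three; "dp": the shift along the tool's x, y, z in units of 2.5 cm (1.0 is 2.5 cm), a list of three; "jaw": the closure, from -1 (fully open) to 1 (shut), so that 0 is half open. In form: {"turn": [[wx, wy, wz], ...], "dp": [[x, y, z], ...], "jaw": [jaw, ...]}. A call has 1 to 10 rows; each row shifts and turns the commanded pose from where the row before left it, along the tool's axes as they then stand; what a row does not reach is not made up. A row lasts 1/12 s, in which the tool goes at most 41.7 mm and 7.16 degrees, less where a joint would pass 70% of its speed; a pose out of reach is approached as far as the arm can. A call with a number of a shift or a turn outside -1 to 1 is refused whole. A call with a gripper value outside its range is refused whole. The fingers move at their own pace and stop on an object; "newtons" is the grip in N (left out, the last holds). Time passes only in rows, so rows that do not move let the fingers close. It gives the time, the measured TCP pose, the force and the opening at its end, in the units of the state.
- r.get_state(): the state, without advancing time (a new reading comes with each control period).
- r.snapshot(name): name is "scene" or "top" or "wrist"; returns a dict with "frame" (420x560x3 uint8, blue, green, red), "mtx" (3x3 intrinsics, pixels), "origin" and "orientation" of the camera in the world; the wrist camera has in their place "tool_from_camera" (4x4, takes a point from camera to tool coordinates, whose origin is the TCP and whose axes are the flange's). Camera axes: x right, y up, looking along -z (the intrinsics and any distortion apply to the point x, -y, -z); pixel columns grow to the right and rows downward; lengths in m; the calibration is good to about 2 mm. A picture is of the moment at which its call begins: read the wrist's pose just before it. There is no depth.
- r.finish_job(): hands the job in, once; it reports no verdict.
The state is a dict: "clock": time; "q": joint angles; "qd": joint speeds; "joint_torque": joint torques, N m; "tool_pos": TCP position; "eef_rot": TCP orientation; "contact_force": force on the tool from outside, world axes, zero at the start; "moment": the same for the moment, N m; "opening": opening from 0.0 (shut) to 1.0 (fully open).
Only numpy, scipy, OpenCV 4.12 (cv2) and the standard library are available. Lean on these libraries where they do the work, as an engineer would, in place of code of your own. Each camera call takes 0.05 s, during which the arm holds its last target.

### The job

Get the hand mixer's two loose collars ready for oiling: thread the wide brass collar and then the narrow blue collar onto the post of the oiling stand, letting go of each once it is down fully home. Then open the amber oil bottle: push its white safety cap down, keep it down while you twist it counterclockwise (seen from above) about a sixth of a turn, and lift it off. Finish while still holding the cap upright in the gripper, still and about 6 cm straight above where it sat closed on the bottle, and leave everything else on the counter alone.

Things in the scene. Friction and masses are not known exactly. Their poses are not given: they have to be found in the camera images.
- wide_collar: brass collar, a flat round ring lying on the counter: outer diameter 54 mm, bore 21 mm, 20 mm high, 70 g; origin at the centre of its underside, z up along the bore
- narrow_collar: blue plastic collar, a round ring lying on the counter: outer diameter 36 mm, bore 21 mm, 22 mm high, 30 g; origin at the centre of its underside, z up along the bore
- post_seat (a point): centre of the top face of the oiling stand's base, at the foot of its post, 12 mm above the counter. The stand is fixed: a red steel plate 90 x 90 x 12 mm with an upright bright steel post of 16 mm diameter in its middle. The wide collar is home with its underside on this face, the narrow one with its underside on the wide one, 20 mm above this face
- post_tip (a point): top of the post, 60 mm above the base's top face; the last 8 mm taper to 6 mm diameter. Both collars have 2.5 mm clearance all round on the post
- cap: white ribbed safety cap of the oil bottle, round, outer diameter 52 mm, 40 mm high, 35 g, with a red bar on top along its +x; origin at the centre of its underside, z up. It can be gripped across any diameter; the upper 22 mm are solid, the skirt below has the same outer diameter
- bottle_neck (a point): point on the axis of the bottle neck where the underside of the closed cap sits, 117 mm above the counter; z up, x in line with the closed cap's x. Closed, the top of the cap is 157 mm above the counter. Push the cap down at least 3.5 mm (4.5 to 6 is sure) and keep it there while turning counterclockwise seen from above: its lugs come free between 42 and 80 degrees, best 60, then it lifts straight off
- bottle: amber oil bottle, 68 mm diameter, grey neck with lugs under the cap, origin at the centre of the underside on the counter, z up. It is clamped in a steel stand (plate 100 x 100 x 10 mm) bolted to the counter, so it neither turns nor lifts. Turning the cap clockwise, or pulling or turning it while not pushed down, meets hard stops
- pour_plug (a joint): height of the sprung orange plug in the bottle mouth, m: 0 with the cap closed, -0.006 with the cap bottomed on the neck, +0.004 with the cap off. The plug pushes the cap up: 4 N to start moving it down, 7.5 N at 3.5 mm, 10 N at 6 mm, where the cap bottoms firmly
- mixer: bystander: steel hand mixer with black handle and red side lever, 200 mm long, 130 mm high, origin under its centre
- jug: bystander: glass measuring jug, 96 mm wide, 125 mm high, origin at the centre of its underside
- bowl: bystander: wooden bowl, 140 mm wide, 60 mm high, origin at the centre of its underside
- jar: bystander: clear plastic jar with blue screw lid, 72 mm wide, 100 mm high, origin at the centre of its underside
- spatula: bystander: green silicone spatula lying flat on the counter, origin under its middle
- beater: bystander: small whisk with wooden handle lying on the counter, 185 mm long, origin where handle meets wires
Not all that is in view belongs to the job. Several things have the shape of the narrow_collar; the one meant has the colours described above. Several things have the shape of the cap; the one meant has the colours described above.

How it is judged:
On the way, in this order (a step that is already met when the one before it is completed fails the run):
1. wide brass collar fully home on the post and let go, the narrow one not yet on it (z of wide_collar in the frame of post_seat between -0.003 and 0.0025 m and horizontal distance between wide_collar and post_seat below 0.006 m and angle between wide_collar's own z axis and vertical below 0.1 rad and contact force between the fingers and wide_collar below 0.1 N and horizontal distance between narrow_collar and post_seat above 0.03 m), for 0.2 s.
2. narrow blue collar fully home on top of the wide one and let go (z of wide_collar in the frame of post_seat between -0.003 and 0.0025 m and horizontal distance between each of wide_collar, narrow_collar and post_seat below 0.006 m and angle between each of wide_collar, narrow_collar's own z axis and vertical below 0.1 rad and z of narrow_collar in the frame of post_seat between 0.017 and 0.0228 m and contact force between the fingers and wide_collar below 0.1 N and contact force between the fingers and narrow_collar below 0.1 N), for 0.2 s.
3. cap, still closed, pushed down at least 3 mm (z of cap in the frame of bottle_neck below -0.003 m and horizontal distance between cap and bottle_neck below 0.005 m and angle between the x axis of cap and the x axis of bottle_neck, either way round below 0.2 rad), for 0.05 s.
4. cap turned at least 37 degrees while still on the neck (z of cap in the frame of bottle_neck below 0.008 m and horizontal distance between cap and bottle_neck below 0.006 m and angle between the x axis of cap and the x axis of bottle_neck, either way round above 0.65 rad), for 0.05 s.
At the end, for the whole second after the job is handed in: both collars home on the post and untouched (undersides within 3 mm of their seats, centred within 6 mm); the cap gripped by the fingers, clear of the bottle, 30 to 120 mm above its closed seat, within 25 mm of the bottle's axis, upright within 14 degrees and still (all of step 2 and contact force between the fingers and cap above 1 N and contact force between bottle and cap below 0.1 N and z of cap in the frame of bottle_neck between 0.03 and 0.12 m and horizontal distance between cap and bottle_neck below 0.025 m and angle between cap's own z axis and vertical below 0.25 rad and linear speed of cap below 0.03 m/s); the arm keeps its last pose, push and grip.
It fails at once if a bystander (mixer, jug, bowl) is shoved more than 2 cm or tipped (distance of any of mixer, jug, bowl from where it was at the start of the episode above 0.02 m or angle between any of mixer, jug, bowl's own z axis and vertical above 0.35 rad).
It fails at once if a bystander (jar, spatula, beater) is shoved more than 2 cm or tipped (distance of any of jar, spatula, beater from where it was at the start of the episode above 0.02 m or angle between any of jar, spatula, beater's own z axis and vertical above 0.35 rad).
It also fails if it takes over 61 s, if anything falls off the work surface, if the arm or the gripper's body presses on something with over 40 N, if the wrist force passes 120 N, or if a joint passes its speed limit or range.

## Working session

There is one attempt and no reset: what is moved stays moved. The work goes in short steps, Python scripts to look and compute and a tool call to move; the robot and the scene stay as the last step left them, time stands still between calls to the robot, and variables do not carry over. Pictures are saved under pics/ and viewed, and the job is handed in when it is done.

Besides the shell and the picture viewer there is one more tool, called after "Request:" by a JSON object that holds its "name" and its "arguments", one argument or row to a line. move_arm: Moves the arm, as the interface text tells. Shifts and turns lie within -1 to 1; 1 stands for 2.5 cm of shift or 2 pi rad of turn. Its arguments: {"type":"object","properties":{"turn":{"type":"array","items":{"type":"array","items":{"type":"number","minimum":-1,"maximum":1}}},"dp":{"type":"array","items":{"type":"array","items":{"type":"number","minimum":-1,"maximum":1}}},"jaw":{"type":"array","items":{"type":"number"}},"newtons":{"type":"number"}},"required":["turn","dp","jaw"]}

```bash
mkdir -p pics
python3 - <<'E'
from plant import r
import cv2,json
s=r.get_state();print({k:(v if not hasattr(v,'tolist') else v.tolist()) for k,v in s.items()}, r.hold_point_z)
for n in ["scene","top","wrist"]:
    d=r.snapshot(n);cv2.imwrite(f"pics/{n}0.png",d["frame"])
    print(n,{k:v for k,v in d.items() if k!="frame"})
E
```

```text
{'clock': 0.0, 'q': [1.2697835518930656, 0.689978954362436, -0.194521941927742, 1.5663570331658874, 0.15731369422473107, 0.902473556743879, -0.2151256438244594], 'qd': [0.0009296575528323887, 0.00012951271667452932, 0.001437440481913316, 0.0006201236241284533, -2.585069454570703e-05, 0.0009147272228335764, 5.052325120108729e-05], 'joint_torque': [-0.0002486310404492542, -52.7561616897583, -1.2669524922966957, -15.342984795570374, -0.052641931688413024, 0.006554365390911698, 0.00017669169210421387], 'tool_pos': [0.20511733555035735, -0.5897132357837745, 0.23790990110417998], 'eef_rot': [0.9860135865308824, 0.16666246164763437, -0.0002183868044777093, -0.0008850769800321975], 'contact_force': [1.117619716371665, 0.17650519973633572, 0.651962883931491], 'moment': [0.024361851825950666, 0.005395034194621438, -0.046512598672286], 'opening': 1.000415346233149} 0.0187
scene {'mtx': array([[530.47825072,   0.        , 276.76266085],
       [  0.        , 530.47825072, 209.46657673],
       [  0.        ,   0.        ,   1.        ]]), 'origin': array([ 1.14280274, -0.66574862,  1.14845135]),
[... 204 characters left out ...]
   ,   0.        ,   1.        ]]), 'origin': array([ 0.43843237, -0.01915534,  1.42113089]), 'orientation': array([-0.05031092,  0.02940165,  0.7160874 , -0.695574  ])}
wrist {'mtx': array([[310.27591392,   0.        , 277.30335952],
       [  0.        , 310.27591392, 213.18168231],
       [  0.        ,   0.        ,   1.        ]]), 'tool_from_camera': array([[-2.34614679e-04,  9.47703309e-01,  3.19152603e-01,
         8.35187731e-02],
       [ 9.99999799e-01,  3.41886971e-05,  6.33596243e-04,
        -1.03849646e-03],
       [ 5.89549845e-04,  3.19152687e-01, -9.47703126e-01,
        -1.46278308e-01],
       [ 0.00000000e+00,  0.00000000e+00,  0.00000000e+00,
         1.00000000e+00]])}
```

View pics/scene0.png

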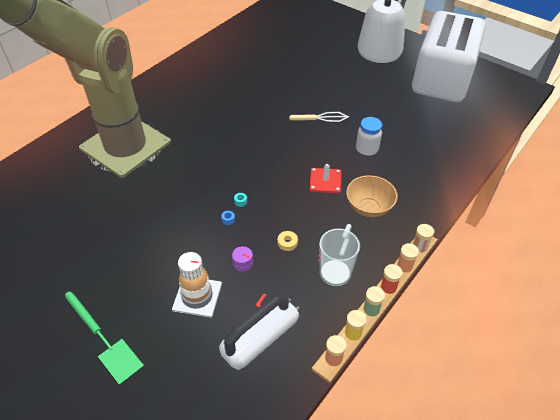

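View pics/top0.png

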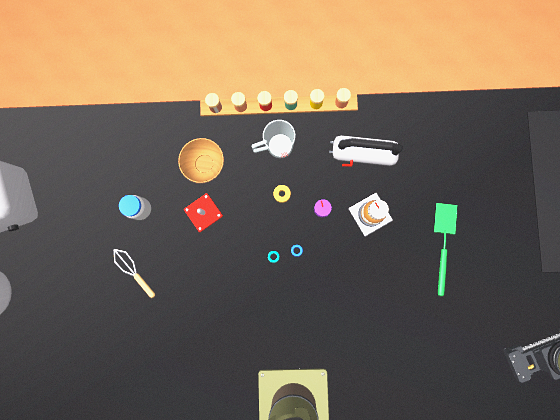

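View pics/wrist0.png

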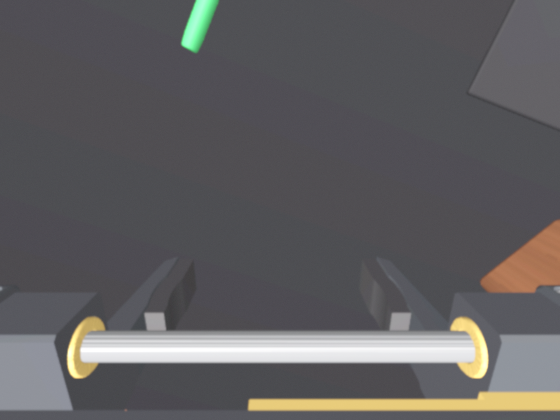

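```bash
cat > h.py <<'E'
from plant import r
import cv2,numpy as np
from scipy.spatial.transform import Rotation as R
def cam(n,d,st=None):
    if n!="wrist": return d["mtx"],np.array(d["origin"]),R.from_quat(d["orientation"]).as_matrix()
    T=d["tool_from_camera"];Rt=R.from_quat(st["eef_rot"]).as_matrix()
    return d["mtx"],Rt@T[:3,3]+st["tool_pos"],Rt@T[:3,:3]
def ray(c,px):
    K,o,M=c;v=np.linalg.inv(K)@[px[0],px[1],1];v=M@[v[0],-v[1],-v[2]];return o,v/np.linalg.norm(v)
def plane(c,px,z):
    o,v=ray(c,px);return o+v*(z-o[2])/v[2]
def tri(rs):
    A=np.zeros((3,3));b=np.zeros(3)
    for o,v in rs:
        P=np.eye(3)-np.outer(v,v);A+=P;b+=P@o
    p=np.linalg.solve(A,b);return p,[np.linalg.norm((np.eye(3)-np.outer(v,v))@(p-o)) for o,v in rs]
def proj(c,p):
    K,o,M=c;q=M.T@(np.array(p)-o);q=K@[q[0],-q[1],-q[2]];return q[:2]/q[2]
def blobs(f,lo,hi,amin=15):
    m=cv2.inRange(cv2.cvtColor(f,cv2.COLOR_BGR2HSV),np.array(lo),np.array(hi))
    n,l,s,c=cv2.connectedComponentsWithStats(m)
    return m,[(s[i].tolist(),c[i].round(1).tolist()) for i in range(1,n) if s[i][4]>=amin]
E
python3 - <<'E'
from h import *
for n in ["scene","top"]:
    f=cv2.imread(f"pics/{n}0.png")
    for k,lo,hi in [("yellow",(20,90,120),(34,255,255)),("blue",(98,90,80),(118,255,255)),("teal",(84,100,80),(96,255,255)),("purple",(135,80,80),(160,255,255)),("red",(0,180,100),(6,255,255))]:
        print(n,k,blobs(f,lo,hi)[1])
f=cv2.imread("pics/scene0.png")[170:330,160:320];g=cv2.imread("pics/top0.png")[170:270,250:410]
a=cv2.resize(f,(480,480),interpolation=3);b=cv2.resize(g,(320,200),interpolation=3)
o=np.zeros((480,800,3),np.uint8);o[:,:480]=a;o[:200,480:]=b
p=cv2.resize(cv2.imread("pics/top0.png")[185:240,175:230],(220,220));o[230:450,500:720]=p
cv2.imwrite("pics/crop1.png",o)
E
```

```text
scene yellow [([277, 231, 21, 20, 317], [287.3, 240.1]), ([345, 323, 19, 18, 198], [352.8, 332.7])]
scene blue [([489, 0, 71, 21, 834], [533.8, 6.9]), ([456, 7, 30, 12, 92], [469.9, 13.1]), ([360, 116, 23, 18, 327], [370.8, 124.8]), ([221, 210, 14, 15, 180], [227.6, 217.2])]
scene teal [([234, 193, 14, 14, 163], [240.1, 199.3])]
scene purple [([232, 246, 21, 26, 436], [242.0, 258.2])]
scene red [([310, 181, 30, 12, 79], [323.2, 190.0])]
top yellow [([292, 94, 65, 17, 613], [323.9, 103.6]), ([271, 96, 13, 3, 19], [275.7, 97.3]), ([220, 99, 11, 3, 25], [224.4, 99.8]), ([246, 98, 12, 3, 27], [251.2, 98.8]), ([267, 100, 24, 12, 172], [278.4, 106.3]), ([201, 103, 14, 12, 105], [205.2, 109.3]), ([216, 103, 24, 11, 154], [227.8, 108.9]), ([242, 102, 22, 11, 158], [252.9, 107.7]), ([194, 140, 29, 38, 581], [208.1, 161.7]), ([273, 185, 18, 17, 193], [281.5, 193.0]), ([528, 365, 6, 4, 17], [530.4, 366.6])]
top blue [([130, 196, 11, 20, 43], [137.2, 207.4]), ([292, 245, 11, 12, 20], [298.5, 252.4])]
top teal [([119, 195, 20, 21, 324], [128.7, 204.9]), ([291, 245, 11, 11, 45], [296.3, 250.0]), ([267, 251, 13, 12, 91], [273.1, 256.3])]
top purple [([314, 199, 18, 19, 255], [322.4, 207.9])]
top red [([260, 102, 12, 9, 54], [265.9, 106.9]), ([342, 160, 11, 7, 31], [348.2, 163.8]), ([184, 193, 39, 39, 722], [202.9, 212.3])]
```

View pics/crop1.png

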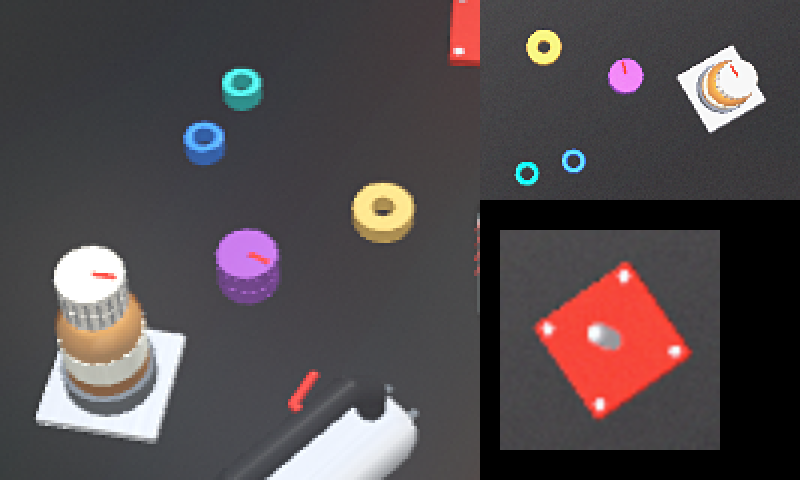

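The candidates are:
- **Narrow collar:** the blue ring at scene (228,217) / top (297,250), or a teal one at scene (240,199) / top (273,257). I take the blue one.
- **Cap:** the white cap on the bottle at scene (190,262) / top (376,210), or a purple one at scene (243,258) / top (323,208). I take the white one.
- **Wide collar:** there is only one brass ring, at scene (288,240) / top (282,193).

The crop confirms these choices.

Run:
```python
from h import *
C={n:cam(n,r.snapshot(n)) for n in ["scene","top"]}
# pixel pairs (scene, top)
P={"wide top":((287.5,238.7),(281.5,193.2)),"blue top":((228,215.7),(297,250.3)),"teal":((240.5,198),(273.2,256.7)),"posttip":((326,166.5),(200,211.3)),"cap":((190.5,261),(376.5,210)),"capplane":((190.5,261),(376.5,210))}
hz={"wide top":.02,"blue top":.022,"teal":.022,"posttip":.072,"cap":.157,"capplane":.157}
for k,(a,b) in P.items():
    p,e=tri([ray(C["scene"],a),ray(C["top"],b)])
    print(k,p.round(4),np.round(e,4),"scene",plane(C["scene"],a,hz[k]).round(4)[:2],"top",plane(C["top"],b,hz[k]).round(4)[:2])
print("plate ctr",plane(C["top"],(202.9,212.3),.012))
for n,px in {"jug":(279,140),"bowl":(201,161),"mixer":(366,150),"spat head":(446,218),"purple":(322.4,207.9)}.items(): print(n,plane(C["top"],px,.03))
```

```text
wide top [0.6354 0.0157 0.0232] [0.0005 0.0005] scene [0.6336 0.0172] top [0.6362 0.0161]
blue top [ 0.4594 -0.0259  0.0249] [0.0005 0.0005] scene [ 0.458  -0.0238] top [ 0.4591 -0.0263]
teal [0.4418 0.0468 0.0217] [0.0001 0.0001] scene [0.442  0.0466] top [0.4417 0.0467]
posttip [0.5826 0.2602 0.0686] [0.0003 0.0003] scene [0.5846 0.2576] top [0.5821 0.2593]
cap [ 0.5614 -0.25    0.153 ] [0.0011 0.0011] scene [ 0.5629 -0.2525] top [ 0.5617 -0.2484]
capplane [ 0.5614 -0.25    0.153 ] [0.0011 0.0011] scene [ 0.5629 -0.2525] top [ 0.5617 -0.2484]
plate ctr [0.58505124 0.26263902 0.012     ]
jug [0.80212145 0.0190137  0.03      ]
bowl [0.74386824 0.26367608 0.03      ]
mixer [ 0.76104407 -0.24867122  0.03      ]
spat head [ 0.54347919 -0.47864905  0.03      ]
purple [ 0.58553705 -0.10772824  0.03      ]
```

Request:
{"name": "move_arm", "arguments": {
  "turn": [
    [0, 0, 0.0178],
    [0, 0, 0.0178],
    [0, 0, 0.0178],
    [0, 0, 0],
    [0, 0, 0],
    [0, 0, 0],
    [0, 0, 0],
    [0, 0, 0],
    [0, 0, 0],
    [0, 0, 0]
  ],
  "dp": [
    [0, 0, 0],
    [0, 0, 0],
    [0, 0, 0],
    [0.7, -1, 0],
    [0.7, -1, 0],
    [0.7, -1, 0],
    [0.7, -1, 0],
    [0.7, -1, 0],
    [0.7, -1, 0],
    [0.7, -1, 0]
  ],
  "jaw": [-1, -1, -1, -1, -1, -1, -1, -1, -1, -1],
  "newtons": 20
}}

```text
clock: 1.08
tool_pos: [0.3287, -0.4141, 0.2388]
eef_rot: [1.0, -0.0, 0.0, 0.0]
contact_force: [0.2, 0.5, -0.5]
opening: 1.001
```

Request:
{"name": "move_arm", "arguments": {
  "turn": [
    [0, 0, 0],
    [0, 0, 0],
    [0, 0, 0],
    [0, 0, 0],
    [0, 0, 0],
    [0, 0, 0],
    [0, 0, 0],
    [0, 0, 0],
    [0, 0, 0],
    [0, 0, 0]
  ],
  "dp": [
    [0.7, -1, 0],
    [0.7, -1, 0],
    [0.7, -1, 0],
    [0.7, -1, 0],
    [0.7, -1, 0],
    [0.7, -1, 0],
    [0.7, -1, 0],
    [0.7, -1, 0],
    [0.7, -1, 0],
    [0.7, -1, 0]
  ],
  "jaw": [-1, -1, -1, -1, -1, -1, -1, -1, -1, -1]
}}

```text
clock: 1.92
tool_pos: [0.5039, -0.1641, 0.2388]
eef_rot: [1.0, -0.0, 0.0, 0.0]
contact_force: [0.4, -0.4, 0.3]
opening: 1.002
```

Request:
{"name": "move_arm", "arguments": {
  "turn": [
    [0, 0, 0],
    [0, 0, 0],
    [0, 0, 0],
    [0, 0, 0],
    [0, 0, 0],
    [0, 0, 0],
    [0, 0, 0],
    [0, 0, 0],
    [0, 0, 0],
    [0, 0, 0]
  ],
  "dp": [
    [0.7, -1, 0],
    [0.7, -1, 0],
    [0.7, -1, 0],
    [0.7, -1, 0],
    [0.7, -1, 0],
    [0.7, -1, 0],
    [0.7, -0.9, 0],
    [0.4, -0.3, 0],
    [0, 0, 0],
    [0, 0, 0]
  ],
  "jaw": [-1, -1, -1, -1, -1, -1, -1, -1, -1, -1]
}}

```text
clock: 2.75
tool_pos: [0.6355, 0.0143, 0.2383]
eef_rot: [1.0, 0.0, -0.0, 0.0]
contact_force: [-0.2, -1.1, -0.3]
opening: 1.0
```

```bash
cat > w.py <<'E'
import sys
from h import *
s=r.get_state();d=r.snapshot("wrist");n=sys.argv[1]
cv2.imwrite(f"pics/{n}.png",d["frame"])
import pickle;pickle.dump((s,{k:v for k,v in d.items()}),open(f"{n}.pkl","wb"))
print(round(s["clock"],2),np.round(s["tool_pos"],4),R.from_quat(s["eef_rot"]).as_rotvec().round(4),np.round(s["contact_force"],2),round(s["opening"],3))
E
python3 w.py w1
```

```text
2.75 [0.6355 0.0143 0.2383] [ 3.1409e+00  0.0000e+00 -1.3000e-03] [-0.23 -1.13 -0.32] 1.0
```

View pics/w1.png

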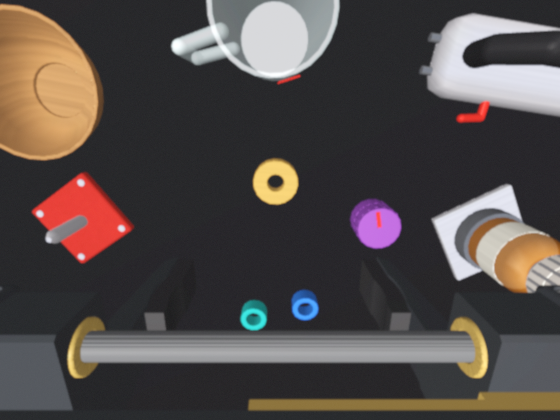

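The wrist view shows the brass ring at (275,182), the blue ring at (305,305), the teal one at (254,314), the post tip at about (50,237), and the stand's four screws.

Run:
```python
from h import *
import pickle
s,d=pickle.load(open("w1.pkl","rb"));c=cam("wrist",d,s);f=d["frame"]
m,b=blobs(f,(18,80,100),(34,255,255),100);print("brass",[x for x in b if abs(x[1][0]-275)<30])
m2,b2=blobs(f,(100,120,60),(118,255,255),50);print("blue",b2)
m3,b3=blobs(f,(0,180,100),(6,255,255),300);print("red",b3)
# brass: bore centroid
l=[x for x in b if abs(x[1][0]-275)<30][0]
cs,h=cv2.findContours(m,cv2.RETR_CCOMP,cv2.CHAIN_APPROX_NONE)
for i,q in enumerate(cs):
    if abs(q[:,0,0].mean()-275)<20 and len(q)>15: e=cv2.fitEllipse(q);print("ell",h[0][i][3],e, plane(c,e[0],.02),plane(c,e[0],.01))
C={"top":cam("top",r.snapshot("top")),"scene":cam("scene",r.snapshot("scene"))}
for nm,pts in {"brass":((275.5,181.5),(281.5,193.2),(287.5,238.7)),"blue":((305,303),(297,250.3),(228,215.7)),"post":((52,237),(200,211.3),(326,166.5))}.items():
    p,e=tri([ray(c,pts[0]),ray(C["top"],pts[1]),ray(C["scene"],pts[2])]);print(nm,p.round(4),np.round(e,4),plane(c,pts[0],{"brass":.02,"blue":.022,"post":.072}[nm]).round(4))
g=f[150:290,0:340];cv2.imwrite("pics/cr2.png",cv2.resize(g,None,fx=2.3,fy=2.3,interpolation=2))
```

```text
brass [([252, 158, 47, 47, 1576], [275.2, 181.4])]
blue [([291, 289, 28, 32, 733], [304.2, 304.9])]
red [([457, 103, 32, 20, 311], [473.9, 114.9]), ([32, 173, 101, 90, 4011], [84.8, 216.2])]
ell -1 ((275.1856994628906, 181.3675079345703), (45.45756530761719, 46.17973327636719), 174.0249481201172) [0.6358555  0.01805524 0.02      ] [0.63357973 0.01812807 0.01      ]
ell 3 ((275.1253967285156, 181.27223205566406), (12.837772369384766, 15.680548667907715), 87.58683776855469) [0.63597199 0.01812722 0.02      ] [0.63369942 0.01820203 0.01      ]
brass [0.6355 0.0166 0.022 ] [0.0013 0.0006 0.0011] [0.6357 0.0177 0.02  ]
blue [ 0.4596 -0.0241  0.0182] [0.0039 0.0023 0.0035] [ 0.4667 -0.0223  0.022 ]
post [0.5835 0.2609 0.0695] [0.0026 0.0016 0.0011] [0.5858 0.2615 0.072 ]
```

View pics/cr2.png

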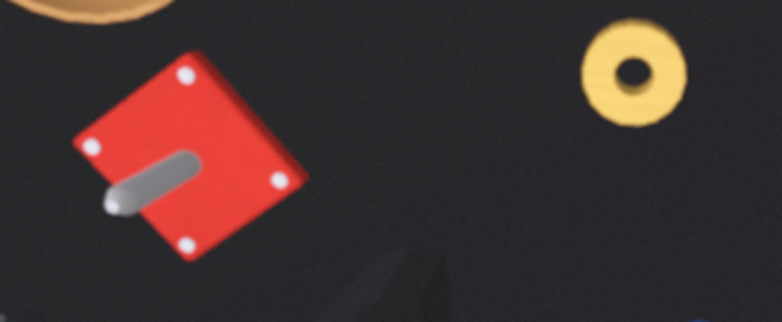

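Request:
{"name": "move_arm", "arguments": {
  "turn": [
    [0, 0, 0],
    [0, 0, 0],
    [0, 0, 0],
    [0, 0, 0],
    [0, 0, 0],
    [0, 0, 0],
    [0, 0, 0],
    [0, 0, 0],
    [0, 0, 0],
    [0, 0, 0]
  ],
  "dp": [
    [0, -0.1, 1],
    [0, 0, 1],
    [0, 0, 1],
    [0, 0, 1],
    [0, 0, 1],
    [0, 0, 1],
    [0, 0, 1],
    [0, 0, 1],
    [0, 0, 0.6],
    [0, 0, 0.3]
  ],
  "jaw": [-1, -1, -1, -1, -1, -1, -1, -1, -1, -1]
}}

```text
clock: 3.73
tool_pos: [0.634, 0.0156, 0.0143]
eef_rot: [1.0, -0.001, -0.002, 0.0]
contact_force: [0.4, 0.0, -0.0]
opening: 1.0
```

```bash
python3 w.py w2
```

```text
3.73 [0.634  0.0156 0.0143] [ 3.1407 -0.0032 -0.0057] [ 0.36  0.03 -0.02] 1.0
```

View pics/w2.png

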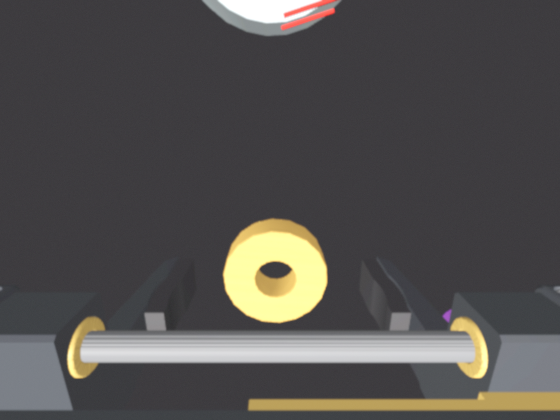

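The brass ring is centred between the fingers, with its bore at about (275,270).

```bash
cat > ring.py <<'E'
# ring centre by two-view of top face edge: outer-top ellipse of mask interior hole
import sys,pickle
from h import *
def ringc(n,lo,hi,near,z,rad=60):
    s,d=pickle.load(open(n+".pkl","rb"));c=cam("wrist",d,s)
    m,_=blobs(d["frame"],lo,hi)
    cs,h=cv2.findContours(m,cv2.RETR_CCOMP,cv2.CHAIN_APPROX_NONE)
    for i,q in enumerate(cs):
        if len(q)>20 and np.hypot(*(q[:,0].mean(0)-near))<rad:
            e=cv2.fitEllipse(q);p=plane(c,e[0],z);Rt=R.from_quat(s["eef_rot"]).as_matrix()
            print("outer" if h[0][i][3]<0 else "hole",np.round(e[0],1),np.round(e[1],1),"world",p.round(4),"tool",(Rt.T@(p-s["tool_pos"])).round(4))
E
python3 - <<'E'
from ring import *
ringc("w2",(18,80,60),(34,255,255),(275,270),.02)
s,d=pickle.load(open("w2.pkl","rb"));c=cam("wrist",d,s)
# top-face mask (brighter), fit outer
hsv=cv2.cvtColor(d["frame"],cv2.COLOR_BGR2HSV);print(hsv[295,275],hsv[230,275],hsv[281,275])
ringc("w2",(18,80,225),(34,255,255),(275,270),.02)
for x in(.634,.6355,.637):print(x,proj(c,(x+.027,.017,.02)),proj(c,(x-.027,.017,.02)),proj(c,(x,.017,.02)))
E
```

```text
outer [275.  271.1] [103.7 104.2] world [0.6387 0.0179 0.02  ] tool [ 0.0046 -0.0023 -0.0057]
hole [275.1 269.5] [16.9 30.8] world [0.6396 0.0178 0.02  ] tool [ 0.0055 -0.0022 -0.0057]
[ 21 137 222] [ 21 138 213] [ 20 139 198]
outer [274. 275.] [ 91.9 103.7] world [0.6365 0.0184 0.02  ] tool [ 0.0024 -0.0028 -0.0057]
hole [272.2 277.1] [32.1 39.7] world [0.6353 0.0193 0.02  ] tool [ 0.0012 -0.0037 -0.0057]
0.634 [276.54659542 230.51972625] [276.8523523  322.83514572] [276.70781414 279.19556949]
0.6355 [276.53709153 227.6502729 ] [276.84471586 320.52952023] [276.69932043 276.63111188]
0.637 [276.52752632 224.7623035 ] [276.83703528 318.21056521] [276.69077492 274.05101459]
```

Request:
{"name": "move_arm", "arguments": {
  "turn": [
    [0, 0, 0],
    [0, 0, 0],
    [0, 0, 0],
    [0, 0, 0],
    [0, 0, 0],
    [0, 0, 0],
    [0, 0, 0]
  ],
  "dp": [
    [0, -0.04, 0.2],
    [0, 0, 0.15],
    [0, 0, 0],
    [0, 0, 0],
    [0, 0, 0],
    [0, 0, 0],
    [0, 0, 0]
  ],
  "jaw": [-1, -1, -1, 1, 1, 1, 1],
  "newtons": 20
}}

```text
clock: 4.37
tool_pos: [0.6361, 0.0179, 0.008]
eef_rot: [1.0, -0.0, 0.0, 0.0]
contact_force: [-0.2, -0.3, 0.8]
opening: 0.719
```

```bash
python3 w.py w3
```

```text
4.37 [0.6361 0.0179 0.008 ] [ 3.1415e+00 -1.1000e-03  1.3000e-03] [-0.24 -0.25  0.79] 0.719
```

View pics/w3.png

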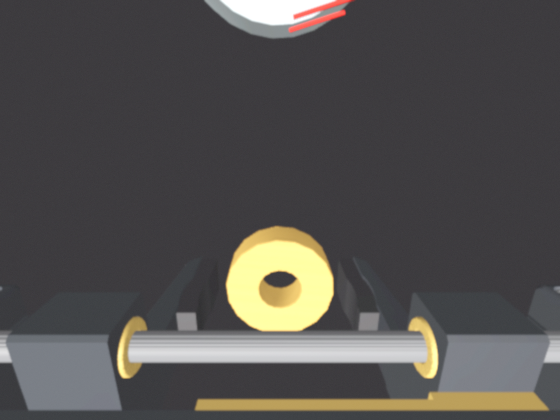

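Request:
{"name": "move_arm", "arguments": {
  "turn": [
    [0, 0, 0],
    [0, 0, 0],
    [0, 0, 0],
    [0, 0, 0],
    [0, 0, 0],
    [0, 0, 0]
  ],
  "dp": [
    [-0.04, 0.02, 0.1],
    [0, 0, 0],
    [0, 0, 0],
    [0, 0, 0],
    [0, 0, 0],
    [0, 0, 0]
  ],
  "jaw": [1, 1, 1, 1, 1, 1]
}}

```text
clock: 4.92
tool_pos: [0.6357, 0.0174, 0.0058]
eef_rot: [1.0, -0.001, 0.001, -0.0]
contact_force: [0.1, 0.4, 5.8]
opening: 0.601
```

```bash
python3 w.py w4
python3 - <<'E'
from ring import *
ringc("w4",(18,80,60),(34,255,255),(278,280),.02)
s,d=pickle.load(open("w4.pkl","rb"));c=cam("wrist",d,s)
T=s["tool_pos"]
for x in(-.002,0,.002):print(x,[proj(c,(T[0]+x+e,T[1],.02)).round(1) for e in(.027,-.027,0,.0105,-.0105)])
E
```

```text
4.92 [0.6357 0.0174 0.0058] [-3.1414e+00  1.7000e-03 -3.3000e-03] [0.11 0.36 5.8 ] 0.601
outer [277.1 281.5] [106.9 109.4] world [0.6394 0.0186 0.02  ] tool [ 0.0037 -0.0012 -0.0142]
hole [277.2 280.7] [16.4 31.5] world [0.6398 0.0186 0.02  ] tool [ 0.0041 -0.0011 -0.0142]
-0.002 [array([279.6, 241. ]), array([279.5, 336.8]), array([279.5, 291.6]), array([279.6, 272.6]), array([279.5, 309.7])]
0 [array([279.6, 237. ]), array([279.5, 333.6]), array([279.6, 288. ]), array([279.6, 268.9]), array([279.5, 306.3])]
0.002 [array([279.6, 233. ]), array([279.5, 330.4]), array([279.6, 284.4]), array([279.6, 265.1]), array([279.5, 302.9])]
```

View pics/w4.png

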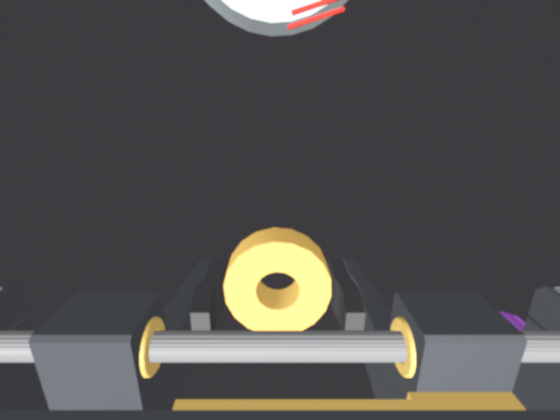

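Request:
{"name": "move_arm", "arguments": {
  "turn": [
    [0, 0, 0],
    [0, 0, 0],
    [0, 0, 0],
    [0, 0, 0],
    [0, 0, 0],
    [0, 0, 0],
    [0, 0, 0],
    [0, 0, 0],
    [0, 0, 0],
    [0, 0, 0]
  ],
  "dp": [
    [0, 0, -0.2],
    [0, 0, -0.8],
    [0, 0, -1],
    [0, 0, -1],
    [0, 0, -1],
    [0, 0, -1],
    [0, -0.5, -1],
    [-0.1, -1, 0],
    [-0.2, -1, 0],
    [-0.2, -1, 0]
  ],
  "jaw": [1, 1, 1, 1, 1, 1, 1, 1, 1, 1]
}}

```text
clock: 5.8
tool_pos: [0.6221, 0.1055, 0.1556]
eef_rot: [1.0, -0.001, 0.0, -0.0]
contact_force: [0.8, 0.7, -0.7]
opening: 0.606
```

```bash
python3 w.py w5
```

```text
5.8 [0.6221 0.1055 0.1556] [-3.1415e+00  2.7000e-03 -8.0000e-04] [ 0.79  0.71 -0.72] 0.606
```

View pics/w5.png

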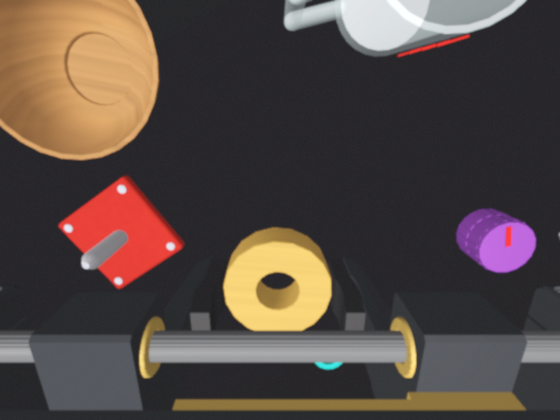

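Run:
```python
from h import *
import pickle
rs=[]
for n,tip in (("w1",(51.5,237.5)),("w5",(87,264))):
    s,d=pickle.load(open(n+".pkl","rb"));c=cam("wrist",d,s);f=d["frame"]
    m,b=blobs(f,(0,150,60),(8,255,255),800);st=b[0][0];print(b)
    x,y,w,h=st[:4];g=cv2.inRange(f[y:y+h,x:x+w],(185,185,185),(255,255,255))
    k,l,ss,cc=cv2.connectedComponentsWithStats(g);P=[]
    for i in range(1,k):
        if ss[i][4]>4: 
            px=cc[i]+[x,y];p=plane(c,px,.0125);P.append(p);print(n,px.round(1),ss[i][4],p.round(4))
    cnt=[q for q in cv2.findContours(m,cv2.RETR_EXTERNAL,2)[0] if cv2.contourArea(q)>800][0]
    print("tip on .072",plane(c,tip,.072).round(4));rs.append(ray(c,tip))
    cv2.imwrite(f"pics/st_{n}.png",cv2.resize(f[y-10:y+h+10,max(0,x-10):x+w+10],None,fx=5,fy=5,interpolation=2));print(x,y)
print(tri(rs))
```

```text
[([32, 172, 102, 92, 4302], [84.4, 216.4])]
w1 [ 80.5 182.4] 30 [0.6329 0.2565 0.0125]
w1 [ 39.5 213.5] 28 [0.5927 0.3166 0.0125]
w1 [121.2 228. ] 25 [0.5729 0.2163 0.0125]
w1 [ 48.3 238.7] 26 [0.5581 0.3136 0.0125]
w1 [ 80.8 256.1] 23 [0.533  0.2764 0.0125]
tip on .072 [0.5852 0.2621 0.072 ]
32 172
[([58, 176, 127, 113, 6623], [123.5, 230.7])]
w5 [121.4 188.8] 51 [0.6328 0.2563 0.0125]
w5 [ 67.7 227.9] 45 [0.5927 0.3166 0.0125]
w5 [170.1 245.9] 43 [0.5728 0.2162 0.0125]
w5 [ 84.8 263.5] 54 [0.5529 0.3074 0.0125]
w5 [117.9 280.6] 36 [0.5326 0.2763 0.0125]
tip on .072 [0.5838 0.2643 0.072 ]
58 176
(array([0.58347754, 0.2648418 , 0.06986077]), [np.float64(0.0009594455276489498), np.float64(0.0009594455276489199)])
```

View pics/st_w5.png

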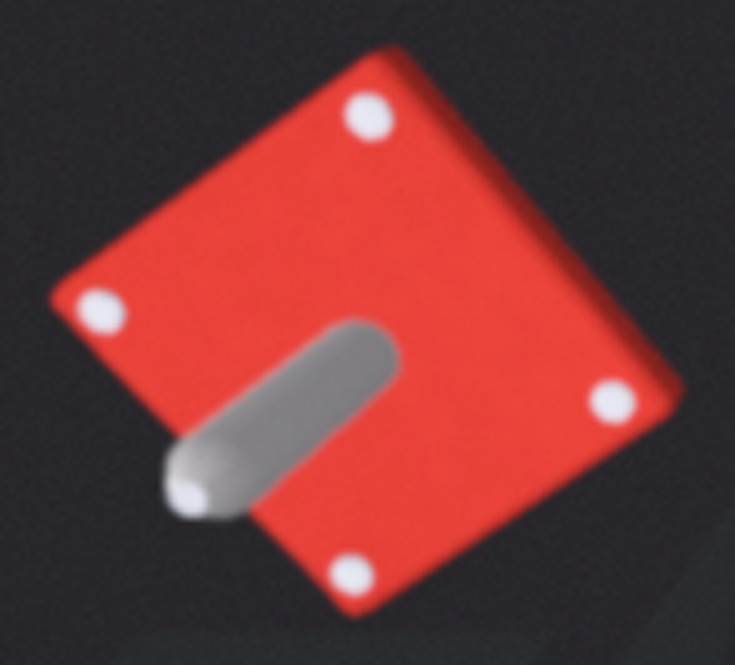

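Request:
{"name": "move_arm", "arguments": {
  "turn": [
    [0, 0, 0],
    [0, 0, 0],
    [0, 0, 0],
    [0, 0, 0],
    [0, 0, 0],
    [0, 0, 0],
    [0, 0, 0],
    [0, 0, 0],
    [0, 0, 0],
    [0, 0, 0]
  ],
  "dp": [
    [-0.26, -1, 0],
    [-0.26, -1, 0],
    [-0.26, -1, 0],
    [-0.26, -1, 0],
    [-0.26, -1, 0],
    [-0.24, -0.9, 0],
    [0, -0.5, 0.5],
    [0, 0, 0.8],
    [0, 0, 0.4],
    [0, 0, 0]
  ],
  "jaw": [1, 1, 1, 1, 1, 1, 1, 1, 1, 1]
}}

```text
clock: 6.68
tool_pos: [0.5822, 0.2625, 0.1091]
eef_rot: [1.0, -0.001, -0.003, 0.002]
contact_force: [0.3, -0.9, -0.3]
opening: 0.601
```

```bash
python3 w.py w6
python3 - <<'E'
from h import *
d=r.snapshot("scene");cv2.imwrite("pics/s6.png",cv2.resize(d["frame"][100:220,260:400],(700,600),interpolation=2))
E
```

```text
6.68 [0.5822 0.2625 0.1091] [ 3.1374e+00 -2.5000e-03 -8.7000e-03] [ 0.32 -0.87 -0.33] 0.601
```

View pics/w6.png

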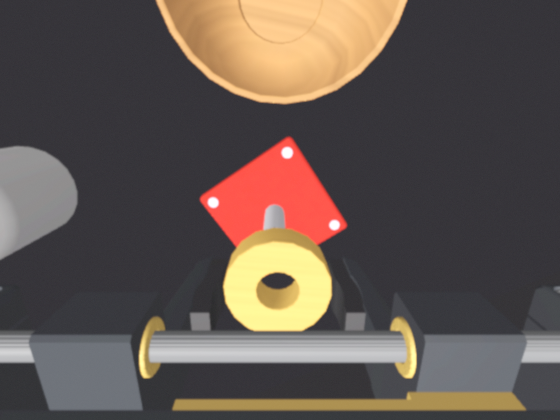

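View pics/s6.png

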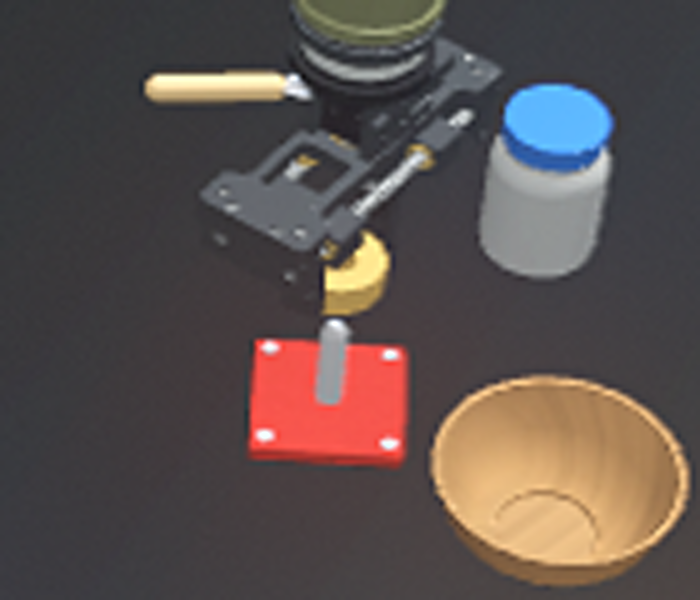

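Run:
```python
from h import *
import pickle
s,d=pickle.load(open("w6.pkl","rb"));c=cam("wrist",d,s);f=d["frame"]
m=cv2.inRange(f[130:245,195:350],(190,190,190),(255,255,255));k,l,ss,cc=cv2.connectedComponentsWithStats(m)
for i in range(1,k):
    if ss[i][4]>15: px=cc[i]+[195,130];print(px.round(1),ss[i][4],plane(c,px,.0125).round(4))
# post column at several rows
hsv=cv2.cvtColor(f,cv2.COLOR_BGR2HSV)
for row in (214,220,226):
    w=[x for x in range(240,310) if hsv[row,x,1]<90 and f[row,x].min()>60];print(row,w[0],w[-1],plane(c,((w[0]+w[-1])/2,row),.03))
# ring bore edges: darkest/ellipse
cv2.imwrite("pics/b6.png",cv2.resize(f[220:340,210:345],None,fx=5,fy=5,interpolation=2))
T=s["tool_pos"];Rt=R.from_quat(s["eef_rot"]).as_matrix()
for x in (-.002,0,.002):
  for zz in (-.0142,-.016): print(x,zz,[proj(c,T+Rt@np.array([x+e,-.0,zz])).round(1) for e in (.027,.0105,-.0105,-.027)])
```

```text
[286.8 152.3] 99 [0.6328 0.2559 0.0125]
[212.6 202.1] 85 [0.5927 0.3161 0.0125]
[267.4 218. ] 109 [0.5788 0.2716 0.0125]
[334.  224.5] 82 [0.5728 0.2159 0.0125]
214 265 283 [0.58833077 0.26592133 0.03      ]
220 264 283 [0.58342966 0.26633323 0.03      ]
226 264 284 [0.57846022 0.2659734  0.03      ]
-0.002 -0.0142 [array([279.7, 241.1]), array([279.6, 272.7]), array([279.5, 309.8]), array([279.4, 336.7])]
-0.002 -0.016 [array([279.7, 242.7]), array([279.6, 274.6]), array([279.5, 312. ]), array([279.5, 339.2])]
0 -0.0142 [array([279.7, 237.1]), array([279.6, 269. ]), array([279.5, 306.4]), array([279.4, 333.6])]
0 -0.016 [array([279.7, 238.7]), array([279.6, 270.8]), array([279.5, 308.6]), array([279.5, 336. ])]
0.002 -0.0142 [array([279.7, 233.1]), array([279.6, 265.2]), array([279.5, 303. ]), array([279.5, 330.4])]
0.002 -0.016 [array([279.7, 234.6]), array([279.6, 267.1]), array([279.5, 305.1]), array([279.5, 332.8])]
```

View pics/b6.png

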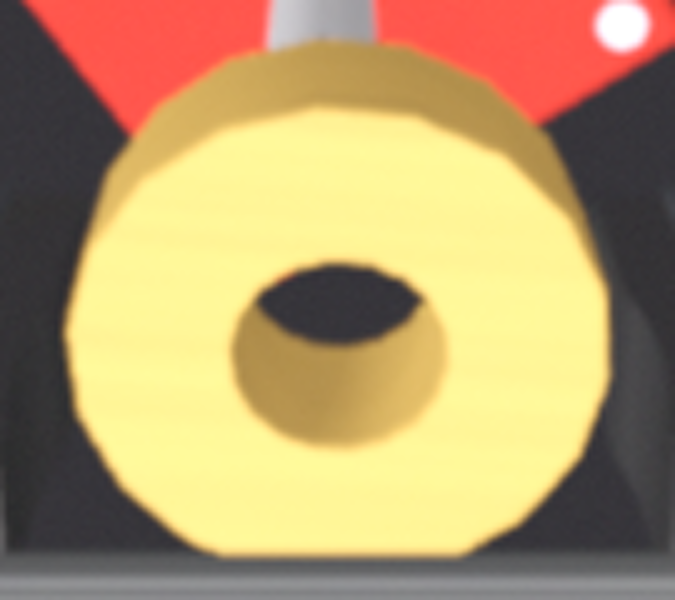

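Request:
{"name": "move_arm", "arguments": {
  "turn": [
    [0, 0, 0],
    [0, 0, 0],
    [0, 0, 0]
  ],
  "dp": [
    [0, 0, 0.5],
    [0, 0, 0],
    [0, 0, 0]
  ],
  "jaw": [1, 1, 1]
}}

```text
clock: 7.03
tool_pos: [0.5838, 0.2642, 0.0995]
eef_rot: [1.0, -0.001, -0.0, 0.0]
contact_force: [0.6, 0.1, -1.4]
opening: 0.605
```

Request:
{"name": "move_arm", "arguments": {
  "turn": [
    [0, 0, 0],
    [0, 0, 0],
    [0, 0, 0],
    [0, 0, 0],
    [0, 0, 0],
    [0, 0, 0]
  ],
  "dp": [
    [0.04, -0.04, 0.3],
    [0, 0, 0.4],
    [0, 0, 0.4],
    [0, 0, 0.4],
    [0, 0, 0.1],
    [0, 0, 0]
  ],
  "jaw": [1, 1, 1, 1, 1, 1]
}}

```text
clock: 7.53
tool_pos: [0.584, 0.2655, 0.0583]
eef_rot: [1.0, -0.0, -0.001, 0.001]
contact_force: [0.0, -0.5, -0.3]
opening: 0.6
```

```bash
python3 w.py w7
python3 - <<'E'
from h import *
import pickle
s,d=pickle.load(open("w7.pkl","rb"));cv2.imwrite("pics/b7.png",cv2.resize(d["frame"][180:340,200:360],None,fx=4,fy=3.75,interpolation=2))
E
```

```text
7.53 [0.584  0.2655 0.0583] [ 3.1403e+00 -1.0000e-03 -3.8000e-03] [ 0.03 -0.45 -0.33] 0.6
```

View pics/b7.png

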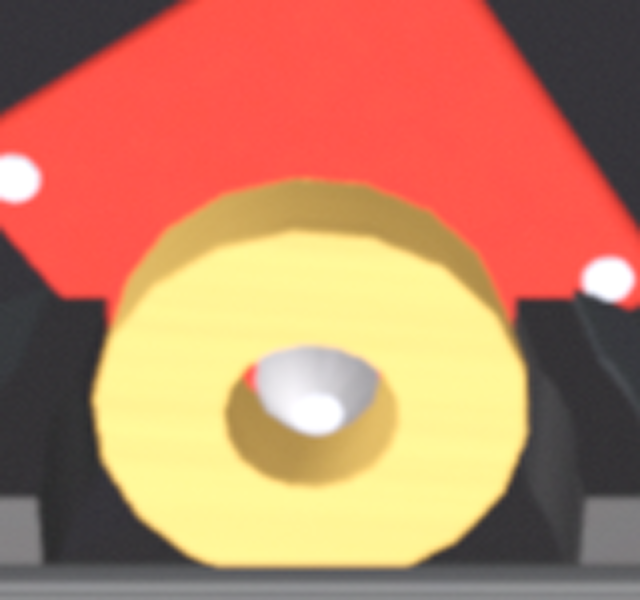

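The post tip is inside the bore, nearly centred, and no force shows. I'll continue down.

Request:
{"name": "move_arm", "arguments": {
  "turn": [
    [0, 0, 0],
    [0, 0, 0],
    [0, 0, 0],
    [0, 0, 0],
    [0, 0, 0],
    [0, 0, 0]
  ],
  "dp": [
    [0.02, 0, 0.4],
    [0, 0, 0.4],
    [0, 0, 0.4],
    [0, 0, 0.3],
    [0, 0, 0.1],
    [0, 0, 0]
  ],
  "jaw": [1, 1, 1, 1, 1, 1]
}}

```text
clock: 8.08
tool_pos: [0.5848, 0.2657, 0.0188]
eef_rot: [1.0, -0.0, -0.001, 0.0]
contact_force: [0.3, -0.5, -0.9]
opening: 0.603
```

Request:
{"name": "move_arm", "arguments": {
  "turn": [
    [0, 0, 0],
    [0, 0, 0],
    [0, 0, 0],
    [0, 0, 0],
    [0, 0, 0],
    [0, 0, 0]
  ],
  "dp": [
    [0, 0, 0.05],
    [0, 0, 0],
    [0, 0, 0],
    [0, 0, 0],
    [0, 0, 0],
    [0, 0, 0]
  ],
  "jaw": [1, 1, -1, -1, -1, -1]
}}

```text
clock: 8.58
tool_pos: [0.5857, 0.266, 0.019]
eef_rot: [1.0, -0.0, 0.0, -0.0]
contact_force: [0.1, -0.2, -0.2]
opening: 0.884
```

Request:
{"name": "move_arm", "arguments": {
  "turn": [
    [0, 0, 0],
    [0, 0, 0],
    [0, 0, 0],
    [0, 0, 0],
    [0, 0, 0],
    [0, 0, 0],
    [0, 0, 0],
    [0, 0, 0]
  ],
  "dp": [
    [0, 0, -0.2],
    [0, 0, -0.5],
    [0, 0, -1],
    [0, 0, -1],
    [0, 0, -1],
    [0, 0, -1],
    [0, 0, -0.5],
    [0, 0, 0]
  ],
  "jaw": [-1, -1, -1, -1, -1, -1, -1, -1]
}}

```text
clock: 9.25
tool_pos: [0.5877, 0.2668, 0.1527]
eef_rot: [1.0, -0.0, 0.003, -0.002]
contact_force: [0.1, 0.2, 0.1]
opening: 1.0
```

```bash
python3 w.py w8
```

```text
9.25 [0.5877 0.2668 0.1527] [-3.1385e+00  1.4000e-03 -1.0100e-02] [0.12 0.17 0.13] 1.0
```

View pics/w8.png

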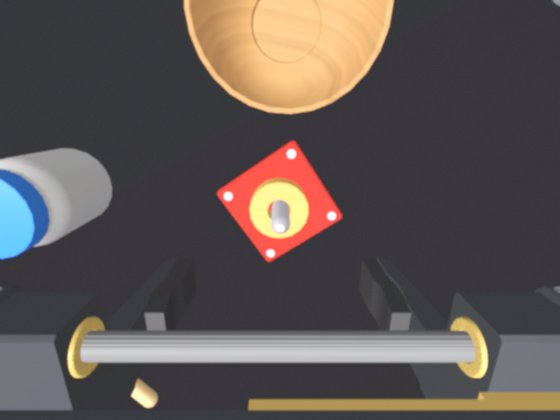

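Request:
{"name": "move_arm", "arguments": {
  "turn": [
    [0, 0, 0],
    [0, 0, 0],
    [0, 0, 0],
    [0, 0, 0],
    [0, 0, 0],
    [0, 0, 0],
    [0, 0, 0],
    [0, 0, 0],
    [0, 0, 0],
    [0, 0, 0]
  ],
  "dp": [
    [-0.4, 1, 0],
    [-0.4, 1, 0],
    [-0.4, 1, 0],
    [-0.4, 1, 0],
    [-0.4, 1, 0],
    [-0.4, 1, 0],
    [-0.4, 1, 0],
    [-0.4, 1, 0],
    [-0.4, 1, 0],
    [-0.4, 1, 0]
  ],
  "jaw": [-1, -1, -1, -1, -1, -0.3, -0.3, -0.3, -0.3, -0.3]
}}

```text
clock: 10.13
tool_pos: [0.4835, 0.0149, 0.1474]
eef_rot: [1.0, -0.0, -0.002, 0.0]
contact_force: [1.1, -0.6, 0.3]
opening: 0.652
```

Request:
{"name": "move_arm", "arguments": {
  "turn": [
    [0, 0, 0],
    [0, 0, 0],
    [0, 0, 0],
    [0, 0, 0],
    [0, 0, 0]
  ],
  "dp": [
    [-0.5, 1, 0],
    [-0.4, 0.7, 0],
    [0, 0, 0],
    [0, 0, 0],
    [0, 0, 0]
  ],
  "jaw": [-0.3, -0.3, -0.3, -0.3, -0.3]
}}

```text
clock: 10.55
tool_pos: [0.463, -0.0255, 0.1481]
eef_rot: [1.0, 0.0, -0.0, -0.0]
contact_force: [0.5, 0.4, -1.0]
opening: 0.654
```

```bash
python3 w.py w9
python3 - <<'E'
from ring import *
s,d=pickle.load(open("w8.pkl","rb"));f=d["frame"]
ringc("w8",(18,80,90),(34,255,255),(279,209),.032,20)
c=cam("wrist",d,s)
print("screws",np.mean([plane(c,p,.0125) for p in((291,154),(228,196),(332,216),(270,253))],0))
print([proj(c,p) for p in ((.5828,.293,.032),(.5828,.239,.032))])
E
```

```text
10.55 [ 0.463  -0.0255  0.1481] [-3.1407e+00 -5.0000e-04  8.0000e-04] [ 0.46  0.44 -0.96] 0.654
outer [278.6 208.5] [57.4 57.8] world [0.5861 0.2673 0.032 ] tool [-2.400e-03 -1.000e-04  1.207e-01]
hole [279.2 216. ] [22.7 37. ] world [0.579  0.2667 0.032 ] tool [-0.0095  0.0005  0.1207]
screws [0.58244643 0.26569664 0.0125    ]
[array([250.23947078, 211.98314735]), array([309.79198491, 211.99416294])]
```

View pics/w9.png

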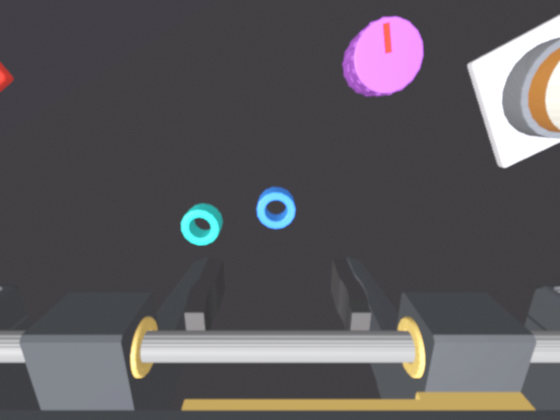

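The brass ring sits flat and centred on the plate; its width says it isn't riding high. The blue ring is at (276,208) and the teal one at (202,224).

Run:
```python
from ring import *
s,d=pickle.load(open("w9.pkl","rb"));f=d["frame"];c=cam("wrist",d,s)
m,b=blobs(f,(95,100,60),(118,255,255),100);print([x for x in b if 240<x[1][0]<310])
hsv=cv2.cvtColor(f,cv2.COLOR_BGR2HSV);print([(y,hsv[y,276].tolist()) for y in range(184,234,2)])
for x in(.457,.46,.463):print(x,[proj(c,(x+e,-.0245,.022)).round(1) for e in(.018,.0105,0,-.0105,-.018)],proj(c,(x,-.0425,.022)).round(1),proj(c,(x,-.0065,.022)).round(1))
```

```text
[([255, 186, 42, 44, 1253], [275.5, 207.8])]
[(184, [143, 15, 68]), (186, [112, 116, 119]), (188, [107, 176, 199]), (190, [107, 179, 207]), (192, [105, 166, 255]), (194, [97, 130, 255]), (196, [96, 128, 255]), (198, [97, 133, 255]), (200, [108, 159, 217]), (202, [132, 18, 69]), (204, [135, 15, 67]), (206, [135, 8, 68]), (208, [130, 11, 68]), (210, [135, 15, 69]), (212, [132, 18, 69]), (214, [110, 148, 153]), (216, [107, 179, 202]), (218, [107, 180, 207]), (220, [106, 176, 227]), (222, [99, 141, 255]), (224, [96, 130, 255]), (226, [97, 133, 255]), (228, [106, 163, 255]), (230, [117, 36, 78]), (232, [140, 11, 67])]
0.457 [array([277.7, 191.5]), array([277.7, 199.5]), array([277.7, 210.4]), array([277.7, 221.1]), array([277.7, 228.6])] [297.2 210.5] [258.2 210.4]
0.46 [array([277.7, 188.3]), array([277.7, 196.3]), array([277.7, 207.3]), array([277.7, 218.1]), array([277.7, 225.6])] [297.2 207.4] [258.1 207.3]
0.463 [array([277.7, 185.1]), array([277.7, 193.1]), array([277.7, 204.2]), array([277.7, 215.1]), array([277.7, 222.6])] [297.3 204.2] [258.1 204.2]
```

Request:
{"name": "move_arm", "arguments": {
  "turn": [
    [0, 0, 0],
    [0, 0, 0],
    [0, 0, 0],
    [0, 0, 0],
    [0, 0, 0],
    [0, 0, 0],
    [0, 0, 0],
    [0, 0, 0]
  ],
  "dp": [
    [-0.22, -0.08, 0.5],
    [0, 0, 1],
    [0, 0, 1],
    [0, 0, 1],
    [0, 0, 1],
    [0, 0, 0.7],
    [0, 0, 0.2],
    [0, 0, 0]
  ],
  "jaw": [-0.3, -0.3, -0.3, -0.3, -0.3, -0.3, -0.3, -0.3]
}}

```text
clock: 11.27
tool_pos: [0.4611, -0.023, 0.0147]
eef_rot: [1.0, 0.001, -0.004, -0.001]
contact_force: [0.6, -0.1, 0.0]
opening: 0.649
```

```bash
python3 w.py w10;python3 - <<'E'
from ring import *
s,d=pickle.load(open("w10.pkl","rb"));f=d["frame"];c=cam("wrist",d,s)
T=s["tool_pos"]
for x in(-.004,-.002,0,.002,.004):print(x,[proj(c,(T[0]+x+e,T[1],.022)).round(1) for e in(.018,.0105,-.0105,-.018)])
cv2.imwrite("pics/b10.png",cv2.resize(f[200:340,190:370],None,fx=4,fy=4,interpolation=2))
E
```

```text
11.27 [ 0.4611 -0.023   0.0147] [-3.1403 -0.0034  0.0125] [ 0.62 -0.11  0.03] 0.649
-0.004 [array([279.6, 256.1]), array([279.5, 269.5]), array([279.3, 305. ]), array([279.3, 316.9])]
-0.002 [array([279.6, 252.5]), array([279.5, 266. ]), array([279.4, 301.7]), array([279.3, 313.7])]
0 [array([279.6, 248.8]), array([279.5, 262.4]), array([279.4, 298.4]), array([279.3, 310.6])]
0.002 [array([279.6, 245.1]), array([279.6, 258.9]), array([279.4, 295.1]), array([279.3, 307.4])]
0.004 [array([279.6, 241.3]), array([279.6, 255.2]), array([279.4, 291.8]), array([279.3, 304.1])]
```

View pics/b10.png

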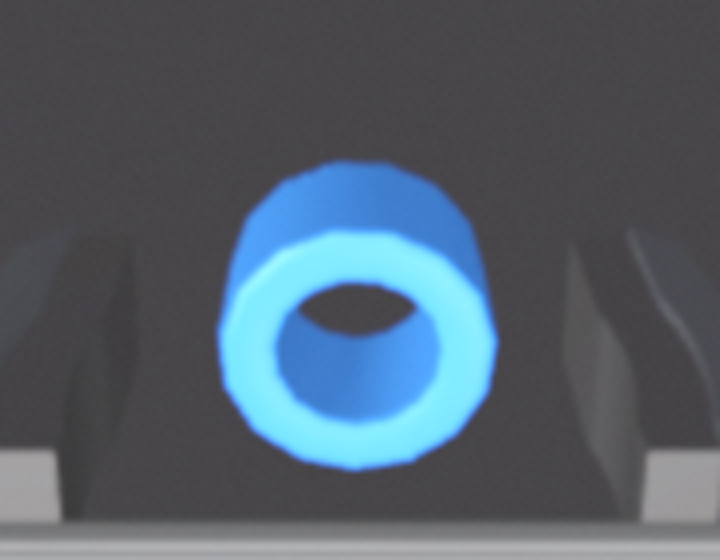

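Request:
{"name": "move_arm", "arguments": {
  "turn": [
    [0, 0, 0],
    [0, 0, 0],
    [0, 0, 0],
    [0, 0, 0]
  ],
  "dp": [
    [-0.05, 0, 0.2],
    [0, 0, 0.1],
    [0, 0, 0],
    [0, 0, 0]
  ],
  "jaw": [-0.3, -0.3, -0.3, -0.3]
}}

```text
clock: 11.65
tool_pos: [0.4614, -0.0242, 0.0113]
eef_rot: [1.0, 0.0, -0.004, -0.0]
contact_force: [0.0, -0.0, 0.1]
opening: 0.655
```

```bash
python3 -c "
from h import *
s=r.get_state();print(np.round(s['q'],3),np.round(s['tool_pos'],4),R.from_quat(s['eef_rot']).as_matrix().round(4))"
```

```text
[-0.03   0.933 -0.027  2.179  0.489  0.043 -2.105] [ 0.4614 -0.0242  0.0113] [[ 1.0e+00  6.0e-04 -8.6e-03]
 [ 7.0e-04 -1.0e+00  8.0e-04]
 [-8.6e-03 -8.0e-04 -1.0e+00]]
```

Joint 6 is at its lower limit (0.043 against 0.04), so this is as near and as low as the upright tool gets. The pads still overlap the collar by 11 mm, and the 4 mm offset lies within the 18 mm pad, so I'll grip here.

Request:
{"name": "move_arm", "arguments": {
  "turn": [
    [0, 0, 0],
    [0, 0, 0],
    [0, 0, 0],
    [0, 0, 0],
    [0, 0, 0],
    [0, 0, 0]
  ],
  "dp": [
    [0, 0, 0],
    [0, 0, 0],
    [0, 0, 0],
    [0, 0, 0],
    [0, 0, 0],
    [0, 0, 0]
  ],
  "jaw": [1, 1, 1, 1, 1, 1]
}}

```text
clock: 12.15
tool_pos: [0.4611, -0.0248, 0.0111]
eef_rot: [1.0, -0.0, -0.005, -0.0]
contact_force: [-0.1, 0.9, 3.2]
opening: 0.406
```

Request:
{"name": "move_arm", "arguments": {
  "turn": [
    [0, 0, 0],
    [0, 0, 0],
    [0, 0, 0],
    [0, 0, 0],
    [0, 0, 0]
  ],
  "dp": [
    [0, 0, -0.2],
    [0, 0, -0.6],
    [0, 0, -0.8],
    [0, 0, -0.2],
    [0, 0, 0]
  ],
  "jaw": [1, 1, 1, 1, 1]
}}

```text
clock: 12.57
tool_pos: [0.4621, -0.025, 0.057]
eef_rot: [1.0, -0.001, -0.004, -0.0]
contact_force: [0.5, 0.7, 0.1]
opening: 0.402
```

```bash
python3 w.py w11;python3 - <<'E'
from ring import *
s,d=pickle.load(open("w11.pkl","rb"));f=d["frame"];c=cam("wrist",d,s)
print(np.round(s["q"],3))
cv2.imwrite("pics/b11.png",cv2.resize(f[200:340,190:370],None,fx=4,fy=4,interpolation=2))
E
```

```text
12.57 [ 0.4621 -0.025   0.057 ] [-3.1409e+00  2.0000e-03  1.1200e-02] [0.54 0.68 0.1 ] 0.402
[ 0.02   0.834 -0.105  2.172  0.484  0.164 -2.102]
```

View pics/b11.png

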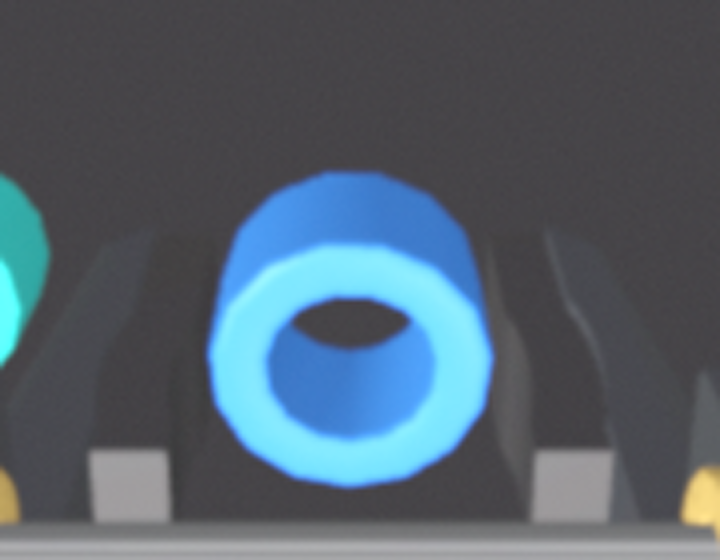

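Request:
{"name": "move_arm", "arguments": {
  "turn": [
    [0, 0, 0],
    [0, 0, 0],
    [0, 0, 0],
    [0, 0, 0],
    [0, 0, 0],
    [0, 0, 0],
    [0, 0, 0],
    [0, 0, 0],
    [0, 0, 0],
    [0, 0, 0]
  ],
  "dp": [
    [0, 0, -1],
    [0, 0, -1],
    [0.2, -0.5, -1],
    [0.4, -1, 0],
    [0.4, -1, 0],
    [0.4, -1, 0],
    [0.4, -1, 0],
    [0.4, -1, 0],
    [0.4, -1, 0],
    [0.5, -1, 0]
  ],
  "jaw": [1, 1, 1, 1, 1, 1, 1, 1, 1, 1]
}}

```text
clock: 13.45
tool_pos: [0.5389, 0.1637, 0.1288]
eef_rot: [1.0, -0.0, -0.006, 0.0]
contact_force: [0.7, -0.3, -0.2]
opening: 0.402
```

Request:
{"name": "move_arm", "arguments": {
  "turn": [
    [0, 0, 0],
    [0, 0, 0],
    [0, 0, 0],
    [0, 0, 0],
    [0, 0, 0],
    [0, 0, 0],
    [0, 0, 0]
  ],
  "dp": [
    [0.5, -1, 0],
    [0.5, -1, 0],
    [0.5, -1, 0],
    [0.2, -0.8, 0],
    [0, 0, 0],
    [0, 0, 0],
    [0, 0, 0]
  ],
  "jaw": [1, 1, 1, 1, 1, 1, 1]
}}

```text
clock: 14.03
tool_pos: [0.5815, 0.2559, 0.1284]
eef_rot: [1.0, -0.001, -0.006, 0.001]
contact_force: [-0.9, -0.7, -0.7]
opening: 0.405
```

```bash
python3 w.py w12;python3 - <<'E'
from ring import *
s,d=pickle.load(open("w12.pkl","rb"));f=d["frame"];c=cam("wrist",d,s)
T=s["tool_pos"];Rt=R.from_quat(s["eef_rot"]).as_matrix()
for x in(-.005,-.004,-.003,-.002):print(x,[proj(c,T+Rt@[x+e,0,-.011]).round(1) for e in(.018,.0105,-.0105,-.018)])
m=cv2.inRange(f[120:245,180:400],(190,190,190),(255,255,255));k,l,ss,cc=cv2.connectedComponentsWithStats(m)
for i in range(1,k):
    if ss[i][4]>15: px=cc[i]+[180,120];print(px.round(1),ss[i][4],plane(c,px,.0125).round(4))
cv2.imwrite("pics/b12.png",cv2.resize(f[140:340,160:400],None,fx=3,fy=3,interpolation=2))
E
```

```text
14.03 [0.5815 0.2559 0.1284] [ 3.1392e+00 -1.7000e-03 -1.8600e-02] [-0.89 -0.7  -0.72] 0.405
-0.005 [array([279.6, 261.2]), array([279.5, 274.8]), array([279.5, 310.9]), array([279.4, 323.1])]
-0.004 [array([279.6, 259.3]), array([279.5, 273. ]), array([279.5, 309.3]), array([279.4, 321.5])]
-0.003 [array([279.6, 257.5]), array([279.5, 271.2]), array([279.5, 307.6]), array([279.4, 319.9])]
-0.002 [array([279.6, 255.6]), array([279.6, 269.4]), array([279.5, 305.9]), array([279.4, 318.2])]
[278.4 147.5] 87 [0.6327 0.2559 0.0125]
[209.5 194.1] 79 [0.5927 0.316  0.0125]
[262.  221.3] 347 [0.5672 0.2707 0.0125]
[323.2 215.3] 74 [0.5728 0.2159 0.0125]
```

View pics/b12.png

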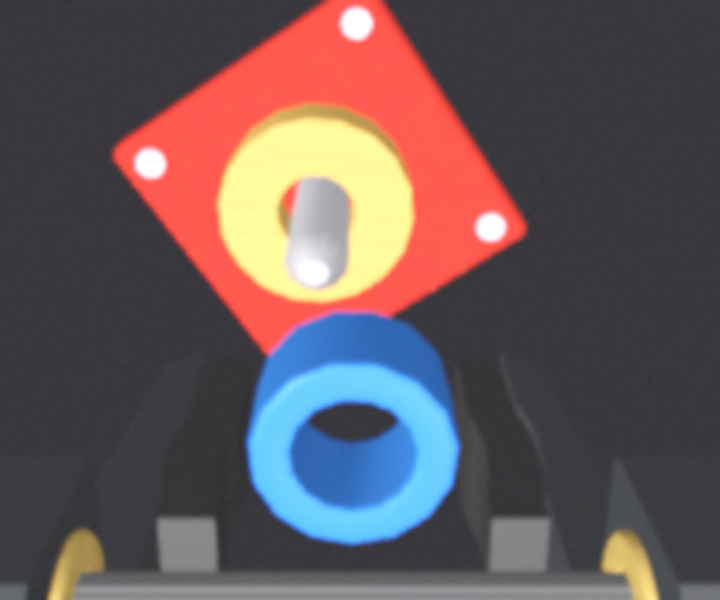

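Request:
{"name": "move_arm", "arguments": {
  "turn": [
    [0, 0.0019, 0],
    [0, 0, 0],
    [0, 0, 0],
    [0, 0, 0],
    [0, 0, 0]
  ],
  "dp": [
    [0.23, -0.37, 0],
    [0, 0, 0.6],
    [0, 0, 0.6],
    [0, 0, 0],
    [0, 0, 0]
  ],
  "jaw": [1, 1, 1, 1, 1]
}}

```text
clock: 14.5
tool_pos: [0.5878, 0.2662, 0.0992]
eef_rot: [1.0, -0.001, 0.001, 0.0]
contact_force: [-0.9, 0.0, 0.8]
opening: 0.407
```

```bash
python3 w.py w13;python3 - <<'E'
from ring import *
s,d=pickle.load(open("w13.pkl","rb"));f=d["frame"];c=cam("wrist",d,s)
cv2.imwrite("pics/b13.png",cv2.resize(f[140:340,160:400],None,fx=3,fy=3,interpolation=2))
E
```

```text
14.5 [0.5878 0.2662 0.0992] [ 3.1408e+00 -1.8000e-03  1.6000e-03] [-0.91  0.02  0.77] 0.407
```

View pics/b13.png

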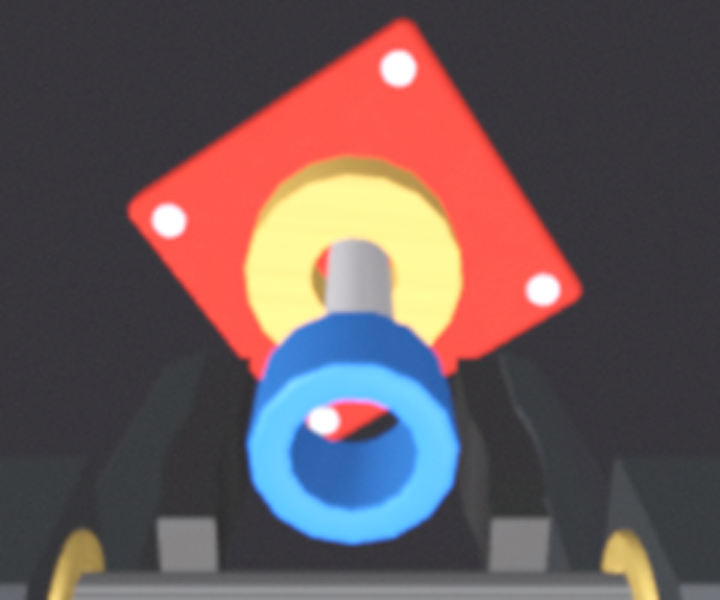

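Request:
{"name": "move_arm", "arguments": {
  "turn": [
    [0, 0, 0],
    [0, 0, 0],
    [0, 0, 0],
    [0, 0, 0],
    [0, 0, 0]
  ],
  "dp": [
    [0, 0.04, 0.3],
    [0, 0, 0.4],
    [0, 0, 0.4],
    [0, 0, 0.2],
    [0, 0, 0]
  ],
  "jaw": [1, 1, 1, 1, 1]
}}

```text
clock: 14.97
tool_pos: [0.587, 0.2652, 0.0653]
eef_rot: [1.0, -0.0, -0.0, 0.001]
contact_force: [-1.2, -0.3, -0.3]
opening: 0.402
```

```bash
python3 w.py w14;python3 - <<'E'
from ring import *
s,d=pickle.load(open("w14.pkl","rb"));f=d["frame"];c=cam("wrist",d,s)
cv2.imwrite("pics/b14.png",cv2.resize(f[140:340,160:400],None,fx=3,fy=3,interpolation=2))
E
```

```text
14.97 [0.587  0.2652 0.0653] [ 3.1403e+00 -8.0000e-04 -1.0000e-03] [-1.21 -0.32 -0.34] 0.402
```

View pics/b14.png

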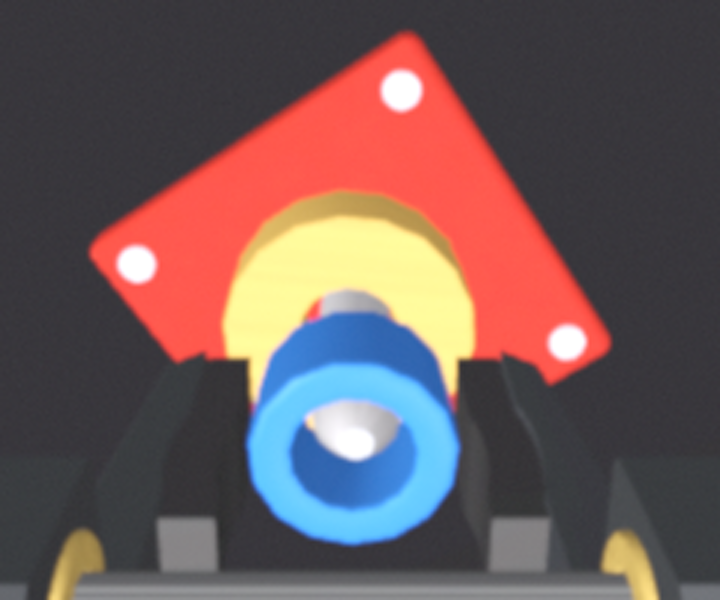

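The post is inside the blue collar's bore, with little side force. I'll lower it home and release.

Request:
{"name": "move_arm", "arguments": {
  "turn": [
    [0, 0, 0],
    [0, 0, 0],
    [0, 0, 0],
    [0, 0, 0],
    [0, 0, 0]
  ],
  "dp": [
    [0, 0, 0.3],
    [0, 0, 0.3],
    [0, 0, 0.2],
    [0, 0, 0.05],
    [0, 0, 0]
  ],
  "jaw": [1, 1, 1, 1, 1]
}}

```text
clock: 15.43
tool_pos: [0.5878, 0.2656, 0.0453]
eef_rot: [1.0, -0.0, 0.001, 0.0]
contact_force: [0.1, 0.1, -0.1]
opening: 0.405
```

Request:
{"name": "move_arm", "arguments": {
  "turn": [
    [0, 0, 0],
    [0, 0, 0],
    [0, 0, 0],
    [0, 0, 0],
    [0, 0, 0],
    [0, 0, 0],
    [0, 0, 0]
  ],
  "dp": [
    [0, 0, 0.07],
    [0, 0, 0.04],
    [0, 0, 0],
    [0, 0, 0],
    [0, 0, 0],
    [0, 0, 0],
    [0, 0, 0]
  ],
  "jaw": [1, 1, 1, -1, -1, -1, -1]
}}

```text
clock: 16.02
tool_pos: [0.5882, 0.2658, 0.0433]
eef_rot: [1.0, -0.0, 0.001, -0.0]
contact_force: [1.3, -0.1, 0.2]
opening: 0.687
```

Request:
{"name": "move_arm", "arguments": {
  "turn": [
    [0, 0, 0],
    [0, 0, 0],
    [0, 0, 0],
    [0, 0, 0],
    [0, 0, 0],
    [0, 0, 0],
    [0, 0, 0]
  ],
  "dp": [
    [0, 0, -0.2],
    [0, 0, -0.5],
    [0, 0, -1],
    [0, 0, -1],
    [0, 0, -1],
    [0, 0, -1],
    [0, 0, -0.5]
  ],
  "jaw": [-1, -1, -1, -1, -1, -1, -1]
}}

```text
clock: 16.6
tool_pos: [0.5894, 0.2667, 0.1777]
eef_rot: [1.0, -0.0, 0.004, -0.002]
contact_force: [-0.4, -0.6, 0.0]
opening: 0.999
```

```bash
python3 w.py w15
python3 - <<'E'
from h import *
d=r.snapshot("scene");cv2.imwrite("pics/s15.png",cv2.resize(d["frame"][130:210,280:380],(750,600),interpolation=2))
E
```

```text
16.6 [0.5894 0.2667 0.1777] [-3.1384e+00  1.2000e-03 -1.1500e-02] [-0.4  -0.57  0.  ] 0.999
```

View pics/w15.png

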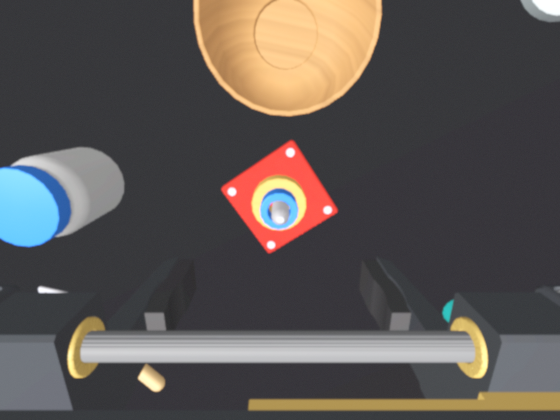

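View pics/s15.png

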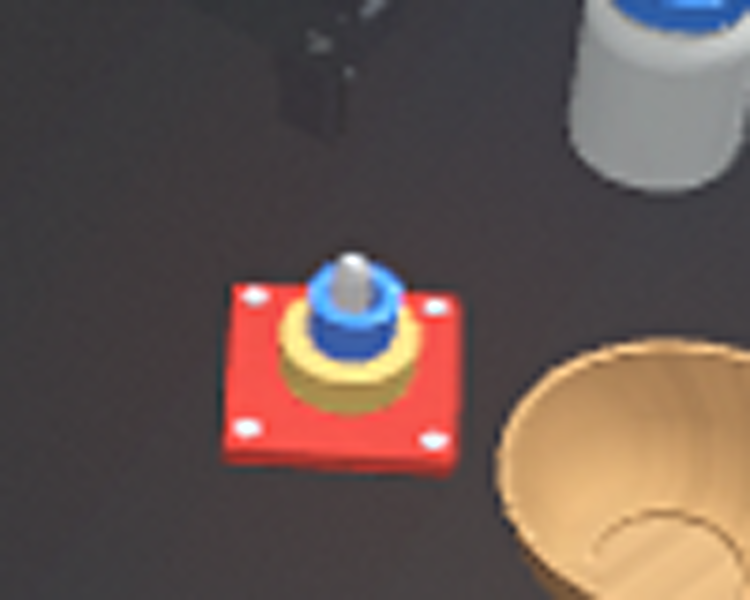

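Both collars are home and stacked on the stand. Next I'll go to the bottle.

Request:
{"name": "move_arm", "arguments": {
  "turn": [
    [0, 0, 0],
    [0, 0, 0],
    [0, 0, 0],
    [0, 0, 0],
    [0, 0, 0],
    [0, 0, 0],
    [0, 0, 0],
    [0, 0, 0],
    [0, 0, 0],
    [0, 0, 0]
  ],
  "dp": [
    [0, 1, -0.5],
    [0, 1, -0.5],
    [0, 1, -0.5],
    [0, 1, -0.5],
    [-0.1, 1, -0.2],
    [-0.1, 1, 0],
    [-0.1, 1, 0],
    [-0.1, 1, 0],
    [-0.1, 1, 0],
    [-0.1, 1, 0]
  ],
  "jaw": [-1, -1, -1, -1, -1, -1, -1, -1, -1, -1]
}}

```text
clock: 17.53
tool_pos: [0.5714, 0.0144, 0.2266]
eef_rot: [1.0, -0.0, -0.0, 0.0]
contact_force: [0.1, 0.1, 0.1]
opening: 1.0
```

Request:
{"name": "move_arm", "arguments": {
  "turn": [
    [0, 0, 0],
    [0, 0, 0],
    [0, 0, 0],
    [0, 0, 0],
    [0, 0, 0],
    [0, 0, 0],
    [0, 0, 0],
    [0, 0, 0],
    [0, 0, 0],
    [0, 0, 0]
  ],
  "dp": [
    [-0.1, 1, 0],
    [-0.1, 1, 0],
    [-0.1, 1, 0],
    [-0.1, 1, 0],
    [-0.1, 1, 0],
    [0, 1, 0],
    [0, 1, 0],
    [0, 0.7, 0],
    [0, 0, 0],
    [0, 0, 0]
  ],
  "jaw": [-1, -1, -1, -1, -1, -1, -1, -1, -1, -1]
}}

```text
clock: 18.37
tool_pos: [0.559, -0.1773, 0.2266]
eef_rot: [1.0, -0.001, -0.0, -0.001]
contact_force: [0.1, 0.5, -0.1]
opening: 1.0
```

```bash
python3 w.py w16; python3 -c "
from h import *
s=r.get_state();print(np.round(s['q'],3))"
```

```text
18.37 [ 0.559  -0.1773  0.2266] [-3.1405e+00  4.4000e-03  4.0000e-04] [ 0.09  0.51 -0.13] 1.0
[ 0.427  0.664 -0.344  1.694  0.282  0.833 -1.612]
```

View pics/w16.png

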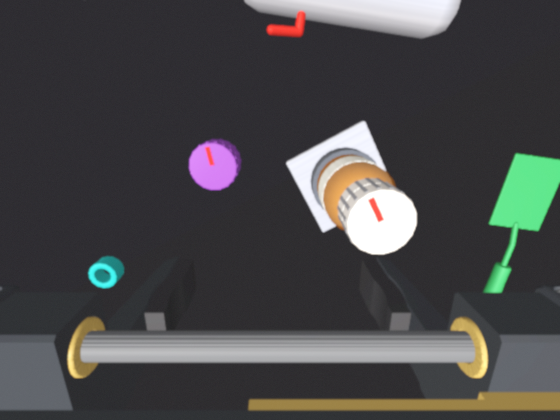

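Run:
```python
from h import *
import pickle
s,d=pickle.load(open("w16.pkl","rb"));c=cam("wrist",d,s);f=d["frame"]
m=cv2.inRange(f,(235,235,235),(255,255,255));m[:150]=0
k,l,ss,cc=cv2.connectedComponentsWithStats(m)
for i in range(1,k):
    if ss[i][4]>300:
        print(ss[i],cc[i]);q=max(cv2.findContours((l==i).astype(np.uint8),0,1)[0],key=len);e=cv2.minEnclosingCircle(q);el=cv2.fitEllipse(q);print(e,el,plane(c,e[0],.157),plane(c,el[0],.157))
C={n:cam(n,r.snapshot(n)) for n in["top","scene"]}
print(tri([ray(c,(380,220)),ray(C["top"],(376.5,210)),ray(C["scene"],(190.5,261))]),tri([ray(c,(380,220)),ray(C["top"],(376.5,210))]))
```

```text
[ 288  150   46   80 1097] [309.10938924 182.00911577]
((317.7433776855469, 189.2909698486328), 40.366737365722656) ((330.3795471191406, 190.78656005859375), (50.8648567199707, 95.4448013305664), 144.49168395996094) [ 0.58739707 -0.20505667  0.157     ] [ 0.58627164 -0.21415133  0.157     ]
[ 347  190   69   64 3294] [381.59259259 221.976017  ]
((381.37579345703125, 221.31210327148438), 35.36323165893555) ((381.2773742675781, 221.3325958251953), (61.631568908691406, 69.787109375), 63.79053497314453) [ 0.56289162 -0.25309118  0.157     ] [ 0.56287563 -0.25302006  0.157     ]
(array([ 0.56225442, -0.25105429,  0.15461257]), [np.float64(0.0019017695735208543), np.float64(0.0022004789734995866), np.float64(0.0008091844534657655)]) (array([ 0.56262877, -0.25071403,  0.15487591]), [np.float64(0.0020127222977885267), np.float64(0.002012722297788629)])
```

Request:
{"name": "move_arm", "arguments": {
  "turn": [
    [0, 0, 0],
    [0, 0, 0],
    [0, 0, 0],
    [0, 0, 0],
    [0, 0, 0],
    [0, 0, 0],
    [0, 0, 0]
  ],
  "dp": [
    [0.04, 1, 0],
    [0.04, 1, 0],
    [0.04, 1, 0],
    [0, 0, 1],
    [0, 0, 0.8],
    [0, 0, 0],
    [0, 0, 0]
  ],
  "jaw": [-1, -1, -1, -1, -1, -1, -1]
}}

```text
clock: 19.1
tool_pos: [0.5628, -0.2498, 0.1823]
eef_rot: [1.0, 0.001, 0.0, -0.001]
contact_force: [-0.3, -0.4, 0.7]
opening: 0.997
```

```bash
python3 w.py w17
python3 - <<'E'
from h import *
import pickle
s,d=pickle.load(open("w17.pkl","rb"));c=cam("wrist",d,s);f=d["frame"]
for px in [(278,240),(278,250),(278,260)]: print(plane(c,px,.157).round(4))
T=s["tool_pos"]
for y in(-.254,-.2505):
  for x in(.560,.5625,.565):print(x,y,[proj(c,(x+a,y+b,.157)).round(1) for a,b in((.026,0),(-.026,0),(0,.026),(0,-.026))])
E
```

```text
19.1 [ 0.5628 -0.2498  0.1823] [-3.1396e+00 -2.8000e-03 -2.0000e-04] [-0.3  -0.42  0.65] 0.997
[ 0.5711 -0.249   0.157 ]
[ 0.5645 -0.2491  0.157 ]
[ 0.5578 -0.2491  0.157 ]
0.56 -0.254 [array([286.5, 216.7]), array([285.6, 293.4]), array([243.6, 256.6]), array([328.5, 256.8])]
0.5625 -0.254 [array([286.6, 212.6]), array([285.7, 290. ]), array([243.5, 252.9]), array([328.7, 253.1])]
0.565 -0.254 [array([286.6, 208.5]), array([285.7, 286.6]), array([243.3, 249.2]), array([328.9, 249.4])]
0.56 -0.2505 [array([280.5, 216.7]), array([280.1, 293.4]), array([237.9, 256.6]), array([322.8, 256.8])]
0.5625 -0.2505 [array([280.6, 212.6]), array([280.2, 290. ]), array([237.7, 252.9]), array([323. , 253.1])]
0.565 -0.2505 [array([280.6, 208.5]), array([280.2, 286.6]), array([237.6, 249.2]), array([323.2, 249.4])]
```

View pics/w17.png

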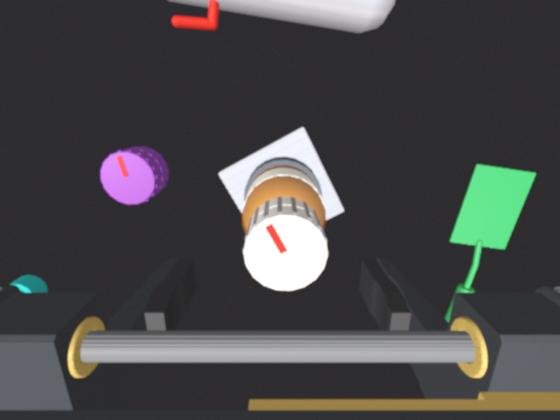

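Request:
{"name": "move_arm", "arguments": {
  "turn": [
    [0, 0, 0],
    [0, 0, 0],
    [0, 0, 0],
    [0, 0, 0],
    [0, 0, 0],
    [0, 0, 0]
  ],
  "dp": [
    [0, 0.15, 0.2],
    [0, 0, 0.6],
    [0, 0, 0.7],
    [0, 0, 0.5],
    [0, 0, 0],
    [0, 0, 0]
  ],
  "jaw": [-1, -1, -1, -1, -1, -1]
}}

```text
clock: 19.65
tool_pos: [0.5632, -0.2553, 0.133]
eef_rot: [1.0, -0.0, 0.001, -0.0]
contact_force: [-0.3, -0.8, 0.4]
opening: 1.001
```

```bash
python3 w.py w18
python3 - <<'E'
from h import *
import pickle
s,d=pickle.load(open("w18.pkl","rb"));c=cam("wrist",d,s);f=d["frame"]
cv2.imwrite("pics/b18.png",cv2.resize(f[140:340,160:400],None,fx=3,fy=3,interpolation=2))
T=s["tool_pos"]
for x in(-.002,0,.002,):print(x,[proj(c,(T[0]+x+a,T[1]+b,.157)).round(1) for a,b in((.026,0),(-.026,0),(0,.026),(0,-.026))])
E
```

```text
19.65 [ 0.5632 -0.2553  0.133 ] [-3.1411e+00  6.0000e-04 -2.9000e-03] [-0.34 -0.78  0.36] 1.001
-0.002 [array([279.8, 252.2]), array([279.6, 349. ]), array([223.3, 303.4]), array([336. , 303.4])]
0 [array([279.8, 248. ]), array([279.6, 345.7]), array([223. , 299.7]), array([336.3, 299.7])]
0.002 [array([279.8, 243.8]), array([279.6, 342.3]), array([222.8, 295.9]), array([336.6, 295.9])]
```

View pics/b18.png

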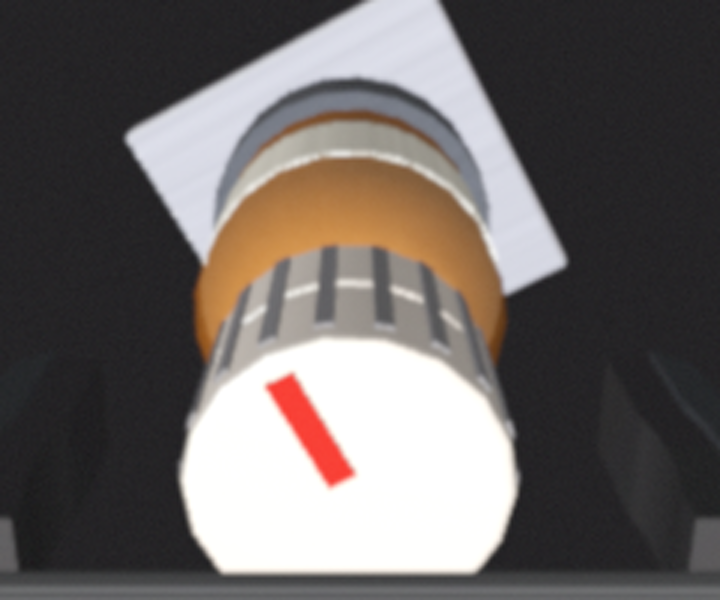

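Request:
{"name": "move_arm", "arguments": {
  "turn": [
    [0, 0, 0],
    [0, 0, 0],
    [0, 0, 0],
    [0, 0, 0],
    [0, 0, 0],
    [0, 0, 0],
    [0, 0, 0],
    [0, 0, 0],
    [0, 0, 0]
  ],
  "dp": [
    [-0.04, -0.02, 0.08],
    [0, 0, 0],
    [0, 0, 0],
    [0, 0, 0],
    [0, 0, 0],
    [0, 0, 0],
    [0, 0, 0],
    [0, 0, 0],
    [0, 0, 0]
  ],
  "jaw": [-1, -1, 1, 1, 1, 1, 1, 1, 1],
  "newtons": 45
}}

```text
clock: 20.45
tool_pos: [0.5622, -0.2548, 0.131]
eef_rot: [1.0, -0.0, 0.001, -0.0]
contact_force: [0.5, 1.3, 0.8]
opening: 0.578
```

```bash
python3 w.py w19
```

```text
20.45 [ 0.5622 -0.2548  0.131 ] [-3.1411e+00  8.0000e-04 -3.4000e-03] [0.49 1.29 0.83] 0.578
```

Request:
{"name": "move_arm", "arguments": {
  "turn": [
    [0, 0, 0],
    [0, 0, 0],
    [0, 0, 0],
    [0, 0, 0],
    [0, 0, 0]
  ],
  "dp": [
    [0, 0, 0.06],
    [0, 0, 0.06],
    [0, 0, 0.06],
    [0, 0, 0.03],
    [0, 0, 0]
  ],
  "jaw": [1, 1, 1, 1, 1]
}}

```text
clock: 20.92
tool_pos: [0.5622, -0.2548, 0.1263]
eef_rot: [1.0, -0.0, 0.001, -0.0]
contact_force: [-2.1, 1.7, 8.1]
opening: 0.58
```

It's down 4.7 mm with 8 N, which matches the spring. I'll twist in stages.

Request:
{"name": "move_arm", "arguments": {
  "turn": [
    [0, 0, 0],
    [0, 0, -0.008],
    [0, 0, -0.012],
    [0, 0, -0.012],
    [0, 0, -0.012],
    [0, 0, 0]
  ],
  "dp": [
    [0, 0, 0.02],
    [0, 0, 0],
    [0, 0, 0],
    [0, 0, 0],
    [0, 0, 0],
    [0, 0, 0]
  ],
  "jaw": [1, 1, 1, 1, 1, 1]
}}

```text
clock: 21.42
tool_pos: [0.5632, -0.2551, 0.1263]
eef_rot: [0.99, 0.139, 0.002, 0.0]
contact_force: [-0.2, 0.9, 7.2]
opening: 0.579
```

```bash
python3 w.py w20
python3 - <<'E'
from h import *
import pickle
s,d=pickle.load(open("w20.pkl","rb"))
print(np.round(s["moment"],2),R.from_quat(s["eef_rot"]).as_matrix().round(3)[:,0])
cv2.imwrite("pics/b20.png",cv2.resize(d["frame"][140:340,160:400],None,fx=3,fy=3,interpolation=2))
E
```

```text
21.42 [ 0.5632 -0.2551  0.1263] [3.1104 0.4365 0.0074] [-0.2   0.93  7.19] 0.579
[0.17 0.16 0.  ] [0.961 0.275 0.005]
```

View pics/b20.png

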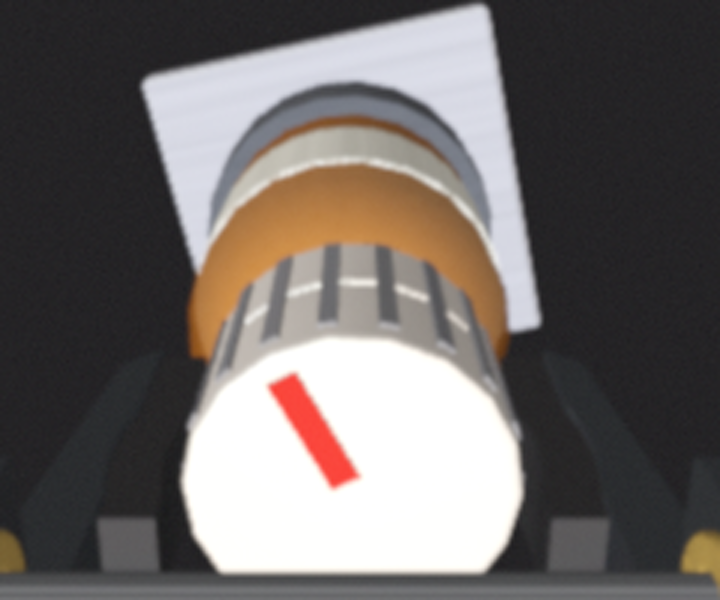

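Request:
{"name": "move_arm", "arguments": {
  "turn": [
    [0, 0, -0.012],
    [0, 0, -0.015],
    [0, 0, -0.015],
    [0, 0, -0.015],
    [0, 0, -0.015],
    [0, 0, -0.015],
    [0, 0, -0.015],
    [0, 0, -0.015],
    [0, 0, -0.005],
    [0, 0, 0]
  ],
  "dp": [
    [0, 0, 0.03],
    [0, 0, 0],
    [0, 0, 0],
    [0, 0, 0],
    [0, 0, 0],
    [0, 0, 0],
    [0, 0, 0],
    [0, 0, 0],
    [0, 0, 0],
    [0, 0, 0]
  ],
  "jaw": [1, 1, 1, 1, 1, 1, 1, 1, 1, 1]
}}

```text
clock: 22.3
tool_pos: [0.5636, -0.2546, 0.1257]
eef_rot: [0.867, 0.499, 0.003, 0.001]
contact_force: [0.1, 1.7, 9.7]
opening: 0.579
```

```bash
python3 w.py w21
python3 - <<'E'
from h import *
import pickle
s,d=pickle.load(open("w21.pkl","rb"))
M=R.from_quat(s["eef_rot"]).as_matrix();print(np.round(s["moment"],2),np.degrees(np.arctan2(M[1,0],M[0,0])),M[:,2])
cv2.imwrite("pics/b21.png",cv2.resize(d["frame"][140:340,160:400],None,fx=3,fy=3,interpolation=2))
E
```

```text
22.3 [ 0.5636 -0.2546  0.1257] [2.7215 1.5651 0.008 ] [0.12 1.65 9.73] 0.579
[ 0.22  0.13 -0.01] 59.80598450890056 [ 5.48344537e-03  7.16776796e-04 -9.99984709e-01]
```

View pics/b21.png

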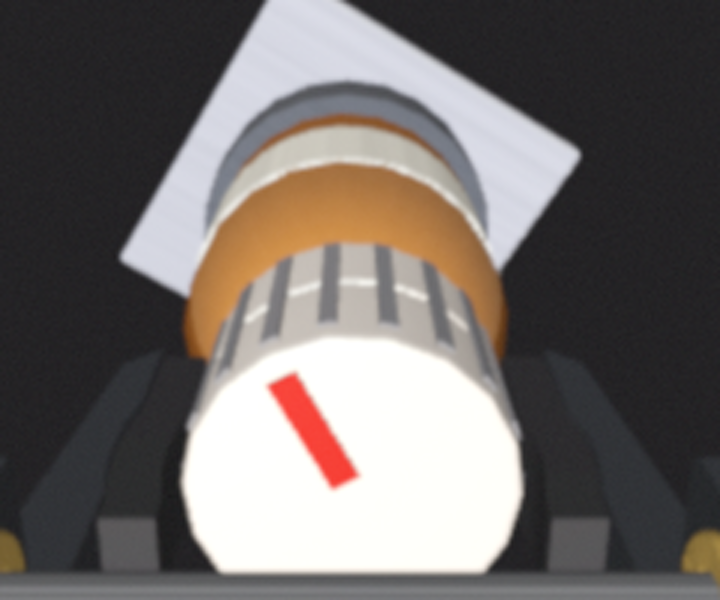

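The cap turned 60° with the tool. Now I'll lift.

Request:
{"name": "move_arm", "arguments": {
  "turn": [
    [0, 0, 0],
    [0, 0, 0],
    [0, 0, 0],
    [0, 0, 0]
  ],
  "dp": [
    [0, 0, -0.15],
    [0, 0, -0.2],
    [0, 0, -0.2],
    [0, 0, 0]
  ],
  "jaw": [1, 1, 1, 1]
}}

```text
clock: 22.68
tool_pos: [0.5622, -0.2553, 0.1388]
eef_rot: [0.867, 0.498, 0.001, 0.001]
contact_force: [0.3, 0.0, -0.2]
opening: 0.582
```

Request:
{"name": "move_arm", "arguments": {
  "turn": [
    [0, 0, 0],
    [0, 0, 0],
    [0, 0, 0],
    [0, 0, 0],
    [0, 0, 0],
    [0, 0, 0],
    [0, 0, 0],
    [0, 0, 0],
    [0, 0, 0],
    [0, 0, 0]
  ],
  "dp": [
    [0, 0, -0.3],
    [0, 0, -0.4],
    [0, 0, -0.4],
    [0, 0, -0.4],
    [0, 0, -0.4],
    [0, 0, -0.2],
    [0, 0, 0],
    [0, 0, 0],
    [0, 0, 0],
    [0, 0, 0]
  ],
  "jaw": [1, 1, 1, 1, 1, 1, 1, 1, 1, 1]
}}

```text
clock: 23.52
tool_pos: [0.5616, -0.255, 0.1901]
eef_rot: [0.867, 0.498, 0.001, -0.0]
contact_force: [-0.1, 0.2, -1.0]
opening: 0.581
```

```bash
python3 w.py w22
python3 - <<'E'
from h import *
print(np.round(r.get_state()["qd"],3))
d=r.snapshot("scene");cv2.imwrite("pics/s22.png",d["frame"])
cv2.imwrite("pics/st22.png",cv2.resize(d["frame"][130:210,280:380],(750,600),interpolation=2))
E
```

```text
23.52 [ 0.5616 -0.255   0.1901] [-2.7245e+00 -1.5641e+00 -1.8000e-03] [-0.11  0.18 -0.97] 0.581
[-0.001 -0.001 -0.002 -0.004 -0.001  0.    -0.001]
```

View pics/w22.png

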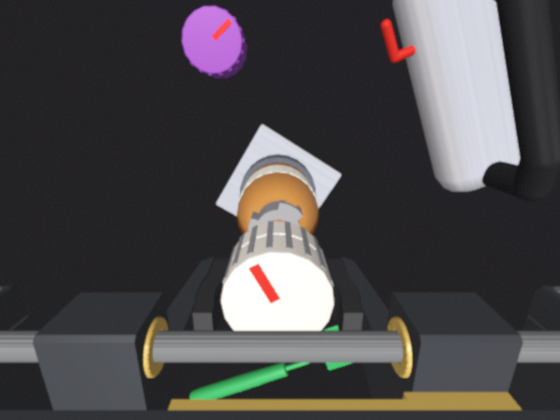

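View pics/s22.png

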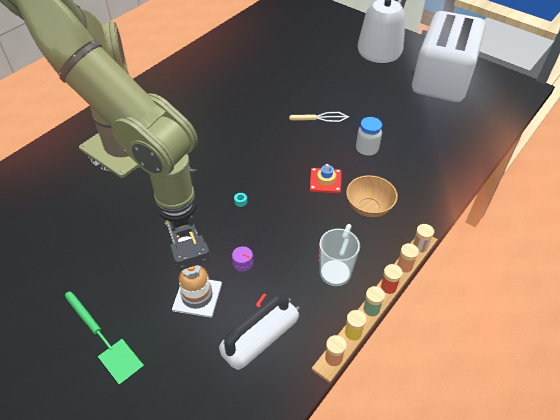

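View pics/st22.png

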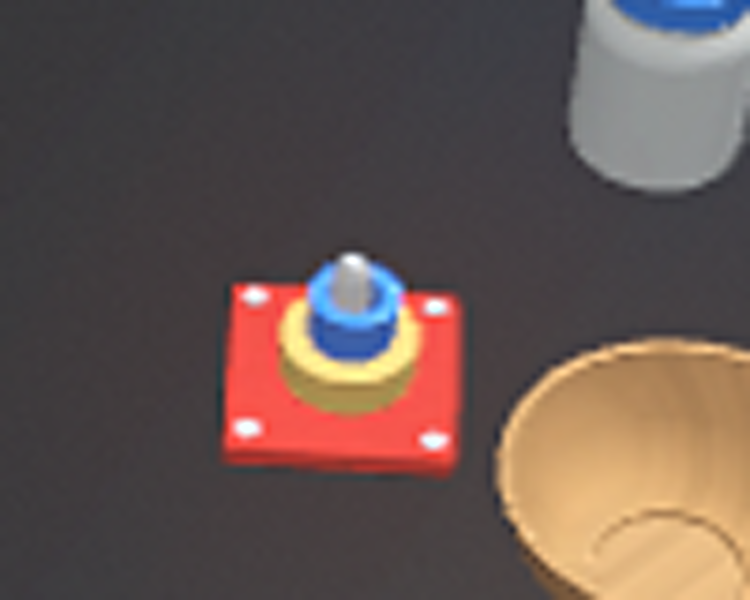

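The cap is off, held upright and still about 59 mm above its seat. The neck is bare below it and the collars haven't moved, so I'm handing in.

```bash
python3 -c "
from plant import r
print(r.finish_job()); s=r.get_state(); print(s['clock'],s['tool_pos'],s['opening'])"
```

```text
the job is handed in; nothing more can be done
None
the job is handed in; nothing more can be done
```

I finished the job and handed it in at about 23.6 s of the 61 s limit; the hand-in gives no verdict. The brass collar and then the blue one are on the post and released. I pushed the white cap down about 5 mm (9.7 N), turned it 60° counterclockwise and lifted it off.

**Last checks:** The cap is gripped, upright and still, about 59 mm above its closed seat and centred over the bare neck. The scene picture shows the blue collar flat on the brass one, and the other things looked where they started; I checked them only by eye.

**What disagreed or went less than perfectly:**
- **Blue collar grip:** Joint 6 reached its lower limit there (0.043 against 0.04). I gripped the collar about 5 mm higher and 4 mm off the pad centre and allowed for that when placing it.
- **Cameras:** The top camera's y readings were up to about 6 mm off from the wrist camera's. I relied on the wrist camera and on offsets measured within the same wrist picture.
- **Collar heights:** I didn't re-measure the heights of the collars on the post. I judged them home from the gripper's height at release (within about 1 mm of the expected value), the brass ring's width in the wrist view, and the pictures.

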